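# Empty the tea packer's catch tray and lock its lid

### The job

The tea-packing machine on the kitchen table has finished its run: move every carton from its catch tray into the blue tote. Then shut the tray's clear lid fully and, with the orange key in its slot, turn the cam lock a quarter turn clockwise until it stops, with the red tongue over the lid. Finally put the key back upright in its wooden stand, and leave the mug, the soap bottle and the jar where they stand.

Things in the scene. Friction and masses are not known exactly. Their poses are not given: they have to be found in the camera images.
- machine: Tabletop tea-packing machine, fixed. Origin: on the table under the centre of its open catch tray; x along the tray's short side, y along its long side, z up. Its tall white housing (280 x 260 mm, 315 mm high) stands at y = +280 to +540 mm, with a sheet chute down to the tray; its grey lock post (64 x 60 x 75 mm high) is centred at x = 0, y = -240 mm.
- tray_floor (a point): Centre of the steel catch tray's floor, 6 mm above the table; machine axes. The tray is 170 (x) by 410 mm (y) outside, its walls 6 mm thick. The +x wall is 65 mm high (over the table), the other three only 25 mm, with an 8 x 8 mm post 65 mm high at each of the two -x corners on which the shut lid rests.
- lid (a joint): Clear lid of the tray, green frame, 170 (x) x 410 (y) x 6 mm, 0.3 kg, hinged on the tray's +x rim (machine frame). 0 = shut, level over the tray, grows as it opens upward, 1.57 = upright, 1.95 = fully open, leaning back. A stiff hinge (0.45 N m of friction) holds it wherever it is left, so it must be pushed all the way down (a few N at its free edge).
- lid_hinge (a point): Middle of the lid's hinge line, at machine (+85, 0, 68.5 mm), on the lid plate's mid-thickness. The hinge line runs along the machine's y.
- lid_edge (a point): Middle of the lid's free edge, 170 mm from the hinge; a pull tab 100 mm wide sticks out 22 mm beyond it in the plane of the lid. Its orientation is the lid's: when closed it equals the machine's; x points from the free edge to the hinge.
- cam (a joint): Quarter-turn cam lock of the lid: slotted brass head with a red tongue, turning about a vertical axis on the lock post. 0 = unlocked (slot along machine x, tongue to machine -x); grows clockwise seen from above to its stop at 1.571 = seated (slot along machine y, tongue over the shut lid). 0.12 N m of friction; stays where left. Turned early, the tongue keeps the lid from shutting.
- cam_slot (a point): Centre of the slot's mouth, top of the cam head, on its axis, 100 mm above the table. Slot 42 mm long, open at both ends, 18 mm deep: mouth flared to 20 mm wide, narrowing to 10 mm over the top 8 mm. The point turns with the head, x along the slot. The tongue is 16 mm wide, reaches 66 mm from the axis, 76 to 82 mm above the table.
- key: Lock key: steel blade 34 (x) x 4 (y) x 50 mm (z) below an orange handle 70 (x) x 18 (y) x 36 mm (z, 50 to 86 mm above the tip). Origin: centre of the blade's tip, z up to the handle. 120 g. Starts upright in its stand; grasp it from above across the 18 mm, middle of the handle 68 mm above the tip. Same when turned half round.
- stand: Key stand, dark wooden holder, fixed, outside 66 (x) x 38 (y) x 60 mm high. Origin: centre of its underside. Its pocket, open at the top, is 50 (x) x 22 mm (y), down to 5 mm above the table. The key's blade hangs in it, key x along stand x, and the handle's underside rests on the top, the blade's tip then 10 mm above the table.
- tote: Blue open tote, fixed to the table, outside 250 x 250 x 70 mm high, walls and floor 5 mm thick, with a rim lip 6 mm outwards. Origin: centre of its underside; sides along its x and y.
- mug: Blue mug, radius 40, 95 mm high, a bystander standing on the table. Origin: centre of its underside.
- soap: Green soap bottle, radius 32, 190 mm high, a bystander on the table. Origin: centre of its underside.
- jar: Glass jar with red cap, radius 35, 100 mm high, a bystander on the table. Origin: centre of its underside.
- carton1: Sealed tea carton, brown cardboard with a green band, 68 (x) x 44 (y) x 50 mm (z), about 110 g, may be absent. Origin: centre of its underside. Starts upright in the catch tray, long side roughly along the machine's x.
- carton2: Sealed tea carton, brown cardboard with a red band, 68 (x) x 44 (y) x 50 mm (z), about 110 g, may be absent. Origin: centre of its underside. Starts upright in the catch tray, long side roughly along the machine's x.
- carton3: Sealed tea carton, brown cardboard with a yellow band, 68 (x) x 44 (y) x 50 mm (z), about 110 g, may be absent. Origin: centre of its underside. Starts upright in the catch tray, long side roughly along the machine's x.
- carton4: Sealed tea carton, brown cardboard with a blue band, 68 (x) x 44 (y) x 50 mm (z), about 110 g, may be absent. Origin: centre of its underside. Starts upright in the catch tray, long side roughly along the machine's x.
There are look-alikes about, which are no part of the job. Leave any purple look-alike of the carton3 alone.

How it is judged (in metres and radians):
On the way, in this order (a step that is already met when the one before it is completed fails the run):
1. every carton lies released and at rest in the tote (x of carton1 in the frame of tote between -0.118 and 0.118 m and y of carton1 in the frame of tote between -0.118 and 0.118 m and z of carton1 in the frame of tote between 0 and 0.075 m and linear speed of each of carton1, carton2, carton3, carton4 below 0.05 m/s and contact force between the fingers and carton1 below 0.5 N and x of carton2 in the frame of tote between -0.118 and 0.118 m and y of carton2 in the frame of tote between -0.118 and 0.118 m and z of carton2 in the frame of tote between 0 and 0.075 m and contact force between the fingers and carton2 below 0.5 N and x of carton3 in the frame of tote between -0.118 and 0.118 m and y of carton3 in the frame of tote between -0.118 and 0.118 m and z of carton3 in the frame of tote between 0 and 0.075 m and contact force between the fingers and carton3 below 0.5 N and x of carton4 in the frame of tote between -0.118 and 0.118 m and y of carton4 in the frame of tote between -0.118 and 0.118 m and z of carton4 in the frame of tote between 0 and 0.075 m and contact force between the fingers and carton4 below 0.5 N), for 0.2 s.
2. the tray's lid is fully shut, the cam lock not yet turned (value of joint lid below 0.05 rad and value of joint cam below 0.6 rad), for 0.2 s.
3. the cam lock is turned home to its stop by the key's blade in its slot (value of joint cam above 1.47 rad and value of joint lid below 0.05 rad and horizontal distance between key and cam_slot below 0.01 m and z of key in the frame of cam_slot below -0.01 m), for 0.2 s.
At the end, for the whole second after the job is handed in: Every carton present lies in the tote, released, at rest; lid shut within 0.05 rad (8 mm at its edge); cam lock at its stop (over 1.47 rad); key released upright in its stand (within 14 mm and 0.12 rad, blade tip 6 to 14 mm above the stand's underside) (all of step 1 and value of joint lid below 0.05 rad and value of joint cam above 1.47 rad and horizontal distance between key and stand below 0.014 m and angle between key's own z axis and vertical below 0.12 rad and z of key in the frame of stand between 0.006 and 0.014 m and linear speed of key below 0.03 m/s and contact force between the fingers and key below 0.5 N); the robot touches nothing.
It fails at once if the mug is knocked or moved more than 40 mm (distance of mug from where it was at the start of the episode above 0.04 m).
It fails at once if the soap is knocked or moved more than 40 mm (distance of soap from where it was at the start of the episode above 0.04 m).
It fails at once if the jar is knocked or moved more than 40 mm (distance of jar from where it was at the start of the episode above 0.04 m).
Of carton1, carton2, carton3, carton4 only 2 to 4 are there at a start; the rules pass over those that are not, and their reading is None.
At some moment in a run one of carton1, carton2, carton3, carton4 may be knocked a few centimetres aside while the robot is not near it.
Once in a run the grip may slacken for a moment while it holds something.
It also fails if it takes over 210 s, if anything falls off the work surface, if the arm or the gripper's body presses on something with over 40 N, if the wrist force passes 120 N, or if a joint passes its speed limit or range.

### The arm

A 6-joint arm with a two-finger parallel gripper is mounted at the origin on the work surface. World frame = base frame: x ahead of the robot, y to its left, z up, the work surface at z = 0. Lengths are in mm, angles in degrees, forces in N, time in s.
With the tool pointing down it reaches from about 300 to 850 mm from the base axis. Payload 4.2 kg.
Tool frame: the origin (TCP) lies at the very end of the fingers, on their centre line; the grasp point (between the pads) lies 19 mm behind it (hold_point_z is the z of the grasp point in the tool frame, in mm); z points along the fingers, y is the direction in which the jaws open and shut (so a half turn about z gives the same grasp; the last joint's range is limited). The gripper opens to 91 mm and grips with 3 to 60 N. Pads are 32 mm wide; open, the fingers measure 118 mm over their backs; the gripper's body (76 mm by 178 mm) begins 60 mm behind the grasp point.
Start: joints at [63.885, 18.312, 89.639, -0, 72.044, -1.146], TCP at [242.732, 521.272, 213.976] pointing down, gripper open.
Joint ranges: [-177.97, 177.97], [-48.28, 115.42], [12.27, 149.76], [-77.06, 257.06], [2.81, 150.46], [-146.56, 146.56]. Speed limits (degrees/s): [147.25, 147.25, 180, 180, 180, 180].

### API

Orientations are given as [roll, pitch, yaw] about the fixed x, y, z axes, in that order (R = Rz(yaw) Ry(pitch) Rx(roll)).
In Python, from workcell import state, grab_frame, job_done, hold_point_z gives the robot as it stands. The module is installed in compiled form; this text tells all that it offers.
- The arm moves only by the shell command python3 -m creep 'ROWS' [FORCE]. ROWS is JSON, a list of rows, each a list of 7 numbers: the closure, from 0 (fully open) to 1 (shut), then the shift along the tool's x, y, z in mm, then the turn, a rotation vector about the tool's x, y, z in degrees. A call has 1 to 5 rows; each row shifts and turns the commanded pose from where the row before left it, along the tool's axes as they then stand; what a row does not reach is not made up. A row lasts 1/8 s, in which the tool goes at most 62.5 mm and 10.7 degrees, less where a joint would pass 70% of its speed; a pose out of reach is approached as far as the arm can. A call is refused whole if a number of a shift passes 62.5 or a number of a turn 10.7, either way. A call with a gripper value outside its range is refused whole. The fingers move at their own pace and stop on an object; FORCE is the grip in N (left out, the last holds). Time passes only in rows, so rows that do not move let the fingers close. It gives the time, the measured TCP pose, the force and the opening at its end, in the units of the state.
- state(): the state, without advancing time (a new reading comes with each control period).
- grab_frame(name): name is "scene" or "top" or "wrist"; returns a dict with "frame" (400x640x3 uint8, red, green, blue), "fx", "fy", "cx", "cy" (pixels), "k1" (the pictures are not rectified: a ray, as slopes to the right and down, at radius r is drawn at 1 + k1 r^2 times it, then the intrinsics apply), "view" (4x4, takes a point from world to camera coordinates). Camera axes: x right, y down, z forward; pixel columns grow to the right and rows downward; lengths in mm; the calibration is good to about 2 mm. A picture is of the moment at which its call begins. There is no depth.
- job_done(): hands the job in, once; it reports no verdict.
The state is a dict: "time_s": time; "qpos": joint angles; "qvel": joint speeds; "effort": joint torques, N m; "ee_pos": TCP position; "ee_rot": TCP orientation; "force": force on the tool from outside, world axes, zero at the start; "torque": the same for the moment, N m; "gripper_width": finger opening in mm.
Only numpy, scipy, OpenCV 4.12 (cv2) and the standard library are available. Lean on these libraries where they do the work, as an engineer would, in place of code of your own. Each camera call takes 0.05 s, during which the arm holds its last target.

## Working session

There is one attempt and no reset: what is moved stays moved. The work goes in short steps, Python scripts to look and compute and a shell command to move; the robot and the scene stay as the last step left them, time stands still between calls to the robot, and variables do not carry over. Pictures are saved under pics/ and viewed, and the job is handed in when it is done.

```bash
mkdir -p pics; ls; python3 - <<'E'
from workcell import state, grab_frame, hold_point_z
import cv2
print(state(), hold_point_z if not callable(hold_point_z) else hold_point_z())
for n in ["scene","top","wrist"]:
    f=grab_frame(n); cv2.imwrite(f"pics/{n}0.png",f["frame"][:,:,::-1])
    print(n,f["fx"],f["fy"],f["cx"],f["cy"],f["k1"]); print(f["view"])
E
```

```text
pics
{'time_s': 0.0, 'qpos': array([ 6.38833061e+01,  1.83522471e+01,  8.97054435e+01, -2.13922027e-03,
        7.20440891e+01, -1.14745362e+00]), 'qvel': array([-0.04443072,  0.05756966,  0.02243161,  0.0731745 , -0.053787  ,
        0.06958732]), 'effort': array([-3.67201437e-04, -4.12462449e+01, -2.31974959e+01,  7.26316497e-02,
        4.58185840e-02, -1.43249358e-04]), 'ee_pos': array([242.53004712, 520.79789308, 213.12073141]), 'ee_rot': array([-1.79898200e+02, -4.74253947e-06,  1.55031421e+02]), 'force': array([-0.19221572, -0.03854254,  0.0089507 ]), 'torque': array([ 0.01144675, -0.03124952, -0.04987637]), 'gripper_width': 91.12393724722457} -18.8
scene 497.2408361056786 497.2408361056786 321.0210328016832 199.6999544718799 0.05054814670692838
[[-9.18049446e-01  3.96460219e-01 -2.12336656e-03  4.84438387e+02]
 [ 3.01736979e-01  6.95212672e-01 -6.52406419e-01 -1.06583504e+02]
 [-2.57177001e-01 -5.99582050e-01 -7.57866317e-01  1.42290808e+03]
 [ 0.00000000e+00  0.00000000e+00  0.00000000e+00  1.00000000e+00]]
top 450.7402417750985 450.7402417750985 322.9173707283508 199.2694045033679 -0.1244983825319552
[[-1.77551800e-02 -9.99764852e-01  1.24496634e-02  3.41213054e+01]
 [-9.98542891e-01  1.70961033e-02 -5.11841581e-02  5.45930276e+02]
 [ 5.09592815e-02 -1.33403069e-02 -9.98611630e-01  1.28871338e+03]
 [ 0.00000000e+00  0.00000000e+00  0.00000000e+00  1.00000000e+00]]
wrist 331.5713852480366 331.5713852480366 317.063351112773 198.51034642359835 -0.05918768447498295
[[ 4.22431682e-01  9.06393160e-01 -1.70671956e-03 -5.74063473e+02]
 [ 8.79802942e-01 -4.09584889e-01  2.41219819e-01 -2.74091248e+01]
 [ 2.17940948e-01 -1.03400471e-01 -9.70469003e-01  3.89657286e+02]
 [ 0.00000000e+00  0.00000000e+00  0.00000000e+00  1.00000000e+00]]
```

View pics/scene0.png

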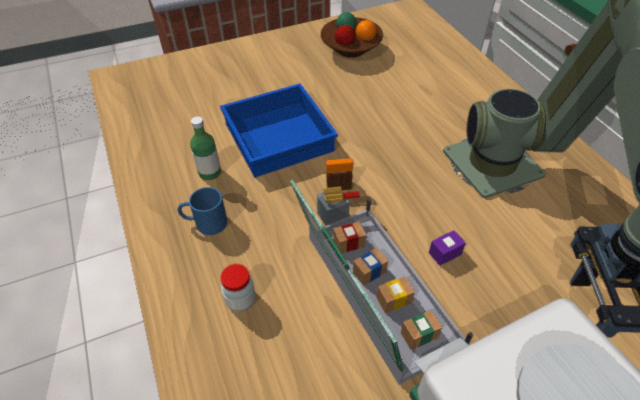

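View pics/top0.png

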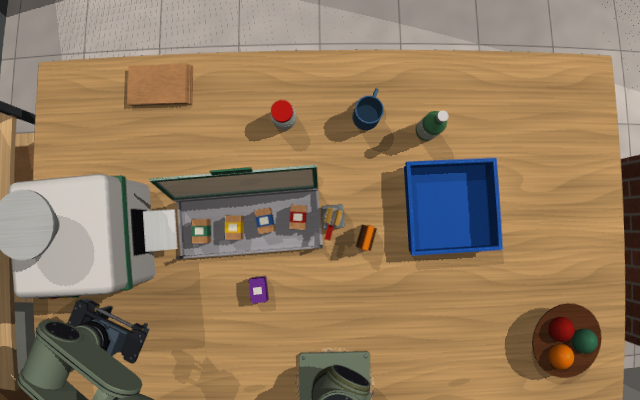

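View pics/wrist0.png

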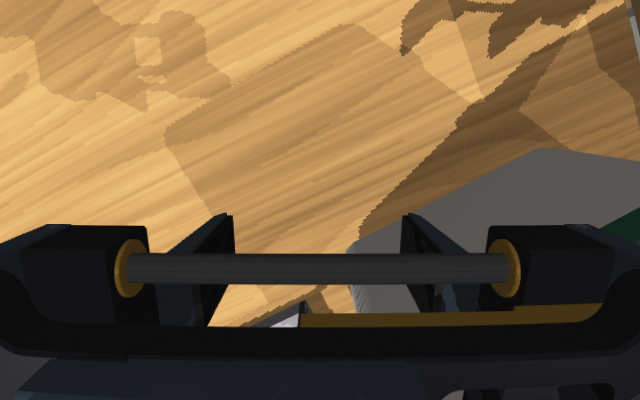

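```bash
cat > h.py <<'E'
import numpy as np, cv2
from workcell import state, grab_frame
from scipy.spatial.transform import Rotation as R
def K(f): return np.array([[f["fx"],0,f["cx"]],[0,f["fy"],f["cy"]],[0,0,1]])
def ray(f,px):
    u=cv2.undistortPoints(np.array([[px]],float),K(f),np.array([f["k1"],0,0,0])).ravel()
    V=np.array(f["view"]); Rm=V[:3,:3]; c=-Rm.T@V[:3,3]
    return c, Rm.T@np.array([u[0],u[1],1])
def onz(f,px,z):
    c,d=ray(f,px); return c+d*(z-c[2])/d[2]
def proj(f,p):
    V=np.array(f["view"]); q=V[:3,:3]@np.array(p,float)+V[:3,3]; s=q[:2]/q[2]; s=s*(1+f["k1"]*(s@s)); return np.array([f["fx"]*s[0]+f["cx"],f["fy"]*s[1]+f["cy"]])
def tri(f1,p1,f2,p2):
    c1,d1=ray(f1,p1);c2,d2=ray(f2,p2)
    A=np.stack([d1,-d2],1);t=np.linalg.lstsq(A,c2-c1,rcond=None)[0]
    a=c1+d1*t[0];b=c2+d2*t[1]; return (a+b)/2, np.linalg.norm(a-b)
def save(img,name,box=None,scale=1):
    if box: x0,y0,x1,y1=box; img=img[y0:y1,x0:x1]
    cv2.imwrite("pics/"+name,cv2.resize(img,None,fx=scale,fy=scale,interpolation=cv2.INTER_CUBIC)[:,:,::-1])
def tool():
    s=state(); return np.array(s["ee_pos"]), R.from_euler("xyz",s["ee_rot"],degrees=True), s
def rel(p,yaw=None):
    "shift in tool axes to world TCP target p; turn deg about tool z to reach tool-x yaw (mod 180)"
    t,r,s=tool(); d=r.inv().apply(np.array(p,float)-t); print("tcp",t.round(1),"rot",np.round(s["ee_rot"],2),"force",np.round(s["force"],1),"w",round(s["gripper_width"],1),"t",round(s["time_s"],2)); print("shift tool",d.round(1))
    if yaw is not None:
        k=s["ee_rot"][2]; dy=(yaw-k+90)%180-90; print("world yaw diff",round(dy,2)," -> tool z turn",round(-dy,2), "q6",round(s["qpos"][5],1))
E
python3 - <<'E'
from h import *
t=grab_frame("top"); s=grab_frame("scene")
save(t["frame"],"t1.png",(140,150,400,290),3)
save(s["frame"],"s1.png",(270,140,500,370),2.6)
E
```

```text
(no output)
```

View pics/t1.png

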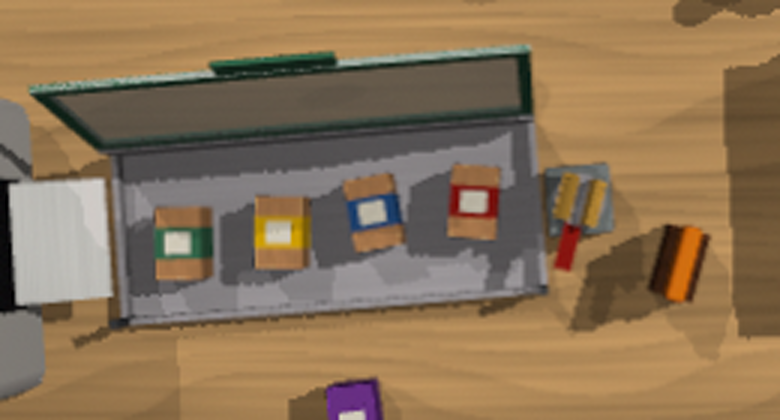

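View pics/s1.png

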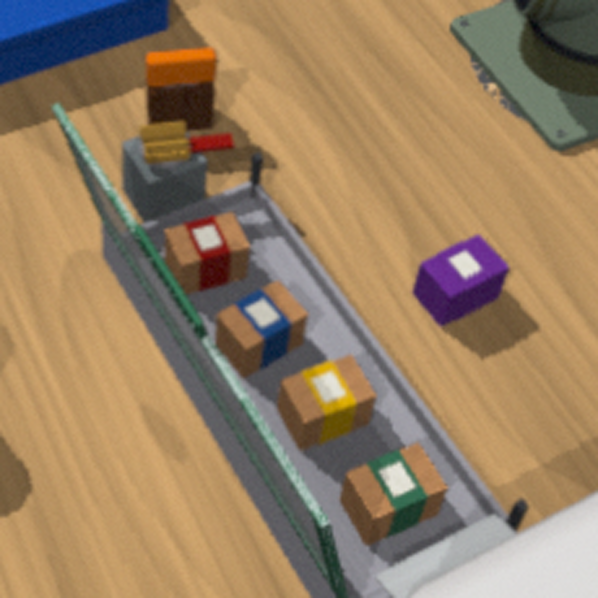

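```bash
python3 - <<'E'
from h import *
t=grab_frame("top"); s=grab_frame("scene")
c=lambda x,y:(x/3+140-1/3,y/3+150-1/3)
for n,p,z in [("post-left",(121,322),65),("post-right",(544,288),65),("hinge L",(108,152),68),("hinge R",(532,118),68)]:
    print(n,onz(t,c(*p),z).round(1))
a=onz(t,c(121,322),65);b=onz(t,c(544,288),65);print(np.degrees(np.arctan2(-(a-b)[0],(a-b)[1])),np.linalg.norm(a-b))
hsv=cv2.cvtColor(t["frame"],cv2.COLOR_RGB2HSV)
roi=np.zeros(hsv.shape[:2],np.uint8); cv2.fillPoly(roi,[np.array([(182,204),(312,192),(318,243),(186,255)])],1)
m=((hsv[:,:,1]>70)&(hsv[:,:,2]>60)).astype(np.uint8)*roi
m=cv2.morphologyEx(m,cv2.MORPH_CLOSE,np.ones((9,9)))
n,l,st,ce=cv2.connectedComponentsWithStats(m)
for i in range(1,n):
    if st[i,4]<100: continue
    k=max(cv2.findContours((l==i).astype(np.uint8),0,2)[0],key=cv2.contourArea)
    r=cv2.minAreaRect(k); bx=cv2.boxPoints(r); w=np.array([onz(t,q,56) for q in bx])
    e=[w[1]-w[0],w[2]-w[1]]; e.sort(key=np.linalg.norm); L=e[1]
    print("carton px",r[0],"world",w.mean(0).round(1),"size",[round(np.linalg.norm(x),1) for x in e],"long dir",round(np.degrees(np.arctan2(L[1],L[0]))%180,1))
# scene view of tops
for n,p in [("red",(207,237)),("blue",(262,313)),("yel",(328,387)),("grn",(397,480))]:
    print(n,onz(s,(p[0]/2.6+270,p[1]/2.6+140),56).round(1))
# tote
o=((hsv[:,:,0]>105)&(hsv[:,:,0]<125)&(hsv[:,:,1]>150)).astype(np.uint8); o[:,:390]=0
k=max(cv2.findContours(o,0,2)[0],key=cv2.contourArea); r=cv2.minAreaRect(k);w=np.array([onz(t,q,70) for q in cv2.boxPoints(r)]);print("tote",w.mean(0).round(1),w.round(0)[:,:2].tolist())
E
```

```text
post-left [389.5 426.6  65. ]
post-right [415.5  32.9  65. ]
hinge L [547.7 437.   68. ]
hinge R [572.5  41.2  68. ]
3.7780433443857797 394.61395101314605
carton px (297.5, 217.0) world [496.  97.  56.] size [np.float64(47.5), np.float64(66.9)] long dir 179.1
carton px (264.2603759765625, 220.388671875) world [488.1 190.   56. ] size [np.float64(48.9), np.float64(67.9)] long dir 9.9
carton px (233.5, 227.0) world [471.  276.5  56. ] size [np.float64(53.6), np.float64(67.0)] long dir 179.3
carton px (200.5, 231.0) world [461.1 370.1  56. ] size [np.float64(54.2), np.float64(67.2)] long dir 179.5
red [495.7  99.3  56. ]
blue [487.4 194.   56. ]
yel [470.4 282.1  56. ]
grn [461.3 377.8  56. ]
tote [ 519.8 -340.4   70. ] [[644.0, -203.0], [657.0, -471.0], [393.0, -477.0], [386.0, -210.0]]
```

```bash
python3 - <<'E'
from h import *
t=grab_frame("top"); s=grab_frame("scene")
c=lambda x,y:(x/3+140-1/3,y/3+150-1/3)
d=lambda x,y:(x/2.6+270-.3,y/2.6+140-.3)
for a,b in [((112,298),(510,520)),((105,180),(380,575))]: print("chute",tri(t,c(*a),s,d(*b)))
for a,b in [((121,322),(520,503)),((544,288),(257,157))]: print("post",tri(t,c(*a),s,d(*b)))
print("cam",tri(t,c(580,200),s,d(165,137)))
print("purple",onz(t,(258,288),50))
rel([461,376,213],183.8); rel([242,360,213])
print("key",tri(t,c(687,262),s,d(181,60)))
E
```

```text
chute (array([406.83146282, 439.36876781,  62.21070324]), np.float64(11.781196132162307))
chute (array([519.80245328, 441.36479582,  67.37146841]), np.float64(4.512907335928661))
post (array([386.60372285, 430.61037163,  57.55026825]), np.float64(5.6424525881933425))
post (array([413.91328442,  33.6404187 ,  62.54170456]), np.float64(3.3104311992125193))
cam (array([495.17579866,  -0.61565229,  92.6545667 ]), np.float64(1.0493356167099617))
purple [299.24049374 211.05077356  50.        ]
tcp [242.7 521.2 213.9] rot [-179.99    0.    155.03] force [ 0.3  0.5 -0.1] w 90.9 t 0.45
shift tool [-259.2  -39.5    0.9]
world yaw diff 28.77  -> tool z turn -28.77 q6 -1.1
tcp [242.7 521.2 213.9] rot [-179.99    0.    155.03] force [ 0.3  0.5 -0.1] w 90.9 t 0.45
shift tool [ -67.4 -146.4    0.9]
key (array([435.71265622, -96.6349608 ,  83.88168229]), np.float64(4.130750032754448))
```

```bash
python3 -m creep '[[0.1,0,-30,0,0,0,-9.6],[0.1,0,-30,0,0,0,-9.6],[0.1,0,-40,0,0,0,-9.6],[0.1,-30,-60,0,0,0,0],[0.1,-60,-60,0,0,0,0]]' 20; python3 -c "
from h import *
rel([471,281.5,200],183.8)"
```

```text
time_s: 1.08
ee_pos: [296.5, 328.7, 214.3]
ee_rot: [180.0, 0.0, -176.0]
force: [0.8, 1.3, -0.0]
gripper_width: 82.2
tcp [296.5 328.7 214.3] rot [ 1.7996e+02  3.0000e-02 -1.7603e+02] force [ 0.8  1.3 -0. ] w 82.2 t 1.07
shift tool [-170.8  -59.2   14.4]
world yaw diff -0.17  -> tool z turn 0.17 q6 -47.5
```

```bash
python3 -m creep '[[0.1,-60,-20,0,0,0,0],[0.1,-60,-20,0,0,0,0],[0.1,-51,-19,15,0,0,0],[0.1,0,0,0,0,0,0],[0.1,0,0,0,0,0,0]]'; python3 -c "
from h import *
rel([471,281.5,200],183.8)
f=grab_frame('wrist');save(f['frame'],'w1.png')"
```

```text
time_s: 1.7
ee_pos: [469.2, 283.2, 198.8]
ee_rot: [180.0, -0.1, -176.2]
force: [-1.1, 0.8, -0.6]
gripper_width: 82.1
tcp [469.2 283.2 198.8] rot [ 1.8000e+02 -7.0000e-02 -1.7619e+02] force [-1.1  0.8 -0.6] w 82.1 t 1.7
shift tool [-1.7 -1.8 -1.2]
world yaw diff -0.01  -> tool z turn 0.01 q6 -63.9
```

View pics/w1.png

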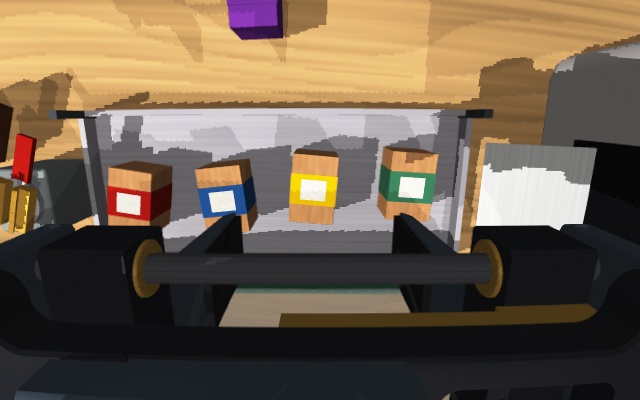

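```bash
python3 -c "
from h import *
f=grab_frame('wrist')
for n,p in [('red',(130,202)),('blue',(222,202)),('yel',(313,191)),('grn',(411,188))]: print(n,onz(f,p,56).round(1))
for n,p,z in [('postR',(62,114),65),('postL',(486,114),65)]: print(n,onz(f,p,z).round(1))
print('tcp px',proj(f,state()['ee_pos']))
t=grab_frame('top');print(proj(t,[471,281.5,56]));print([proj(f,q).round() for q in ([471,281.5,56],)])
"
```

```text
red [495.5  98.1  56. ]
blue [489.2 191.   56. ]
yel [472.2 279.5  56. ]
grn [462.9 374.4  56. ]
postR [412.5  42.4  65. ]
postL [388.1 431.6  65. ]
tcp px [318.04126084 242.52656197]
[231.7137661  227.01300595]
[array([315., 190.])]
```

```bash
python3 -m creep '[[0.1,-2,-3,60,0,0,0],[0.1,0,0,60,0,0,0],[0.1,0,0,51,0,0,0],[0.1,0,0,0,0,0,0],[0.6,0,0,0,0,0,0]]' 25;python3 -m creep '[[0.6,0,0,0,0,0,0],[0.6,0,0,0,0,0,0],[0.6,0,0,0,0,0,0],[0.6,0,0,-50,0,0,0],[0.6,0,0,-60,0,0,0]]'
```

```text
time_s: 2.48
ee_pos: [473.1, 281.6, 30.1]
ee_rot: [179.9, 0.2, -176.1]
force: [0.0, 0.5, 0.0]
gripper_width: 74.6
time_s: 3.1
ee_pos: [471.2, 279.8, 138.2]
ee_rot: [-179.9, -0.2, -176.2]
force: [0.1, 0.0, -1.6]
gripper_width: 45.2
```

```bash
python3 -m creep '[[0.7,0,-30,-35,0,0,0],[0.7,4,-60,0,0,0,0],[0.7,4,-60,0,0,0,0],[0.7,4,-60,0,0,0,0],[0.7,4,-60,0,0,0,0]]' 30;python3 -m creep '[[0.7,-8,-60,0,0,0,0],[0.7,-10,-60,0,0,0,0],[0.7,-15,-60,0,0,0,0],[0.7,-20,-60,0,0,0,0],[0.7,-20,-60,0,0,0,0]]'; python3 -c "
from h import *
rel([575,-395,150],180)"
```

```text
time_s: 3.72
ee_pos: [473.8, 8.1, 173.2]
ee_rot: [180.0, 0.0, -176.2]
force: [0.1, 1.6, -0.5]
gripper_width: 45.3
time_s: 4.35
ee_pos: [566.7, -285.2, 173.0]
ee_rot: [180.0, 0.0, -176.2]
force: [1.4, -0.1, -1.4]
gripper_width: 45.0
tcp [ 566.7 -285.2  173. ] rot [ 1.7998e+02  2.0000e-02 -1.7620e+02] force [ 1.4 -0.1 -1.4] w 45.0 t 4.35
shift tool [  -1.  -110.1   23. ]
world yaw diff -3.8  -> tool z turn 3.8 q6 -121.6
```

```bash
python3 -m creep '[[0.7,0,-55,0,0,0,0],[0.7,0,-55,20,0,0,0],[0.7,0,0,60,0,0,0],[0.7,0,0,60,0,0,0],[0.7,0,0,0,0,0,0]]';python3 -c "
from h import *
rel([575,-395,30],183.8)"
```

```text
time_s: 4.97
ee_pos: [571.3, -391.7, 28.6]
ee_rot: [179.7, -0.4, -176.2]
force: [0.2, 0.3, -0.9]
gripper_width: 44.2
tcp [ 571.3 -391.7   28.6] rot [ 179.69   -0.38 -176.2 ] force [ 0.2  0.3 -0.9] w 44.2 t 4.97
shift tool [-3.4 -3.5 -1.4]
world yaw diff -0.0  -> tool z turn 0.0 q6 -129.2
```

```bash
python3 -m creep '[[0.35,0,0,0,0,0,0],[0.35,0,0,0,0,0,0],[0.35,0,0,-60,0,0,0],[0.1,0,60,-60,0,0,0],[0.1,20,60,-20,0,0,0]]';python3 -m creep '[[0.1,20,60,0,0,0,0],[0.1,20,60,0,0,0,0],[0.1,10,60,0,0,0,0],[0.1,0,60,0,0,0,0],[0.1,0,60,0,0,0,0]]'; python3 -c "
from h import *
t=grab_frame('top');save(t['frame'],'t2.png',(170,120,510,300),2.3)
rel([488.5,192,170],183.8)"
```

```text
time_s: 5.6
ee_pos: [550.8, -294.1, 161.3]
ee_rot: [-179.7, 0.5, -176.2]
force: [-0.1, 1.5, -0.4]
gripper_width: 76.1
time_s: 6.22
ee_pos: [479.1, 2.8, 158.3]
ee_rot: [-180.0, 0.3, -176.2]
force: [0.2, 0.6, -0.2]
gripper_width: 82.5
tcp [478.    9.3 158.1] rot [ 179.69    0.19 -175.98] force [-1.   5.7 -0.9] w 82.1 t 6.28
shift tool [-23.4 181.6 -10.8]
world yaw diff -0.22  -> tool z turn 0.22 q6 -94.7
```

View pics/t2.png

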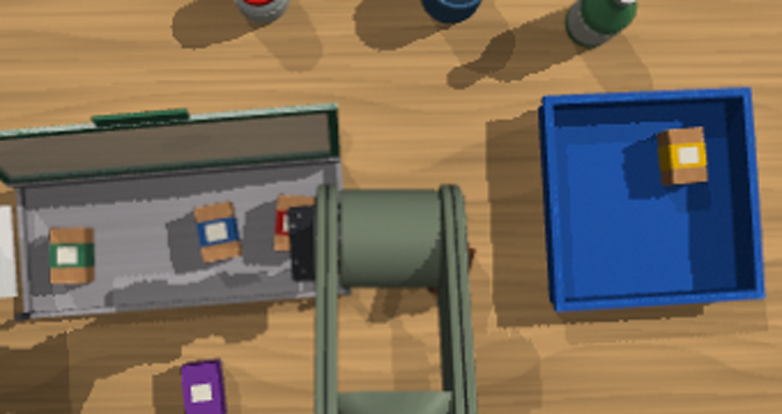

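```bash
python3 -m creep '[[0.1,-5,60,0,0,0,-5],[0.1,-8,60,0,0,0,0],[0.1,-8,60,0,0,0,0],[0.1,0,0,0,0,0,0],[0.1,0,0,0,0,0,0]]'; python3 -c "
from h import *
f=grab_frame('wrist');save(f['frame'],'w2.png',None,1)
rel([488.5,192,29],189)"
```

```text
time_s: 6.9
ee_pos: [477.4, 182.0, 157.1]
ee_rot: [-180.0, 0.1, -171.1]
force: [-0.1, -0.7, 0.3]
gripper_width: 82.0
tcp [477.4 181.3 156.8] rot [-1.7999e+02  7.0000e-02 -1.7120e+02] force [ 0.1 -0.  -0.1] w 81.8 t 6.95
shift tool [-12.4   8.9 127.9]
world yaw diff 0.2  -> tool z turn -0.2 q6 -79.3
```

View pics/w2.png

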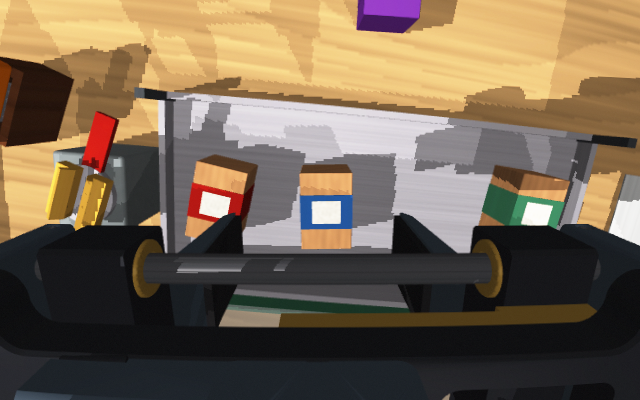

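Blue is exactly aligned at this yaw (label at 325,212); the lock's slot and tongue are visible at (80,195). Descending on blue.

```bash
python3 -c "
from h import *
f=grab_frame('wrist');print(onz(f,(326,211),56),onz(f,(213,205),56),onz(f,(537,214),56))"; python3 -m creep '[[0.1,-12,9,30,0,0,0],[0.1,0,0,50,0,0,0],[0.1,0,0,48,0,0,0],[0.1,0,0,0,0,0,0],[0.1,0,0,0,0,0,0]]' 30; python3 -c "
from h import *
rel([488.5,192,29],189)"
```

```text
[487.39836171 190.18126448  56.        ] [496.91824272  94.15797502  56.        ] [462.08240988 373.96889056  56.        ]
time_s: 7.62
ee_pos: [489.2, 192.5, 29.6]
ee_rot: [180.0, 0.2, -171.3]
force: [0.7, 0.7, -0.5]
gripper_width: 82.0
tcp [489.2 192.5  29.6] rot [ 1.7997e+02  1.6000e-01 -1.7125e+02] force [ 0.7  0.7 -0.5] w 82.0 t 7.62
shift tool [ 0.8 -0.4  0.6]
world yaw diff 0.25  -> tool z turn -0.25 q6 -78.5
```

```bash
python3 -m creep '[[0.7,0,0,0,0,0,0],[0.7,0,0,0,0,0,0],[0.7,0,0,0,0,0,0],[0.7,0,0,-60,0,0,0],[0.7,0,0,-60,0,0,5]]';  python3 -m creep '[[0.7,4,-50,-20,0,0,0],[0.7,4,-60,0,0,0,0],[0.7,4,-60,0,0,0,0],[0.7,4,-60,0,0,0,0],[0.7,-16,-60,0,0,0,0]]';python3 -m creep '[[0.7,-20,-60,0,0,0,0],[0.7,-20,-60,0,0,0,0],[0.7,-10,-60,0,0,0,0],[0.7,0,0,0,0,0,0],[0.7,0,0,0,0,0,0]]';python3 -c "
from h import *
rel([570,-290,32],183.8)"
```

```text
time_s: 8.25
ee_pos: [487.3, 192.8, 149.2]
ee_rot: [-180.0, -0.1, -176.3]
force: [0.9, -0.3, 0.9]
gripper_width: 34.8
time_s: 8.88
ee_pos: [506.2, -98.0, 168.6]
ee_rot: [180.0, 0.0, -176.2]
force: [0.5, 0.5, 0.6]
gripper_width: 27.3
time_s: 9.5
ee_pos: [568.0, -270.7, 167.7]
ee_rot: [179.9, -0.1, -176.2]
force: [-0.0, 0.2, 0.8]
gripper_width: 27.2
tcp [ 568.  -270.7  167.7] rot [ 1.7993e+02 -5.0000e-02 -1.7620e+02] force [-0.   0.2  0.8] w 27.2 t 9.5
shift tool [ -0.9 -19.6 135.6]
world yaw diff -0.0  -> tool z turn 0.0 q6 -120.4
```

```bash
python3 -c "
from h import *
t=grab_frame('top');save(t['frame'],'t3.png',(140,150,510,290),2.1)
t=grab_frame('scene');save(t['frame'],'s3.png',(220,120,500,370),2.4)"
```

```text
(no output)
```

View pics/t3.png

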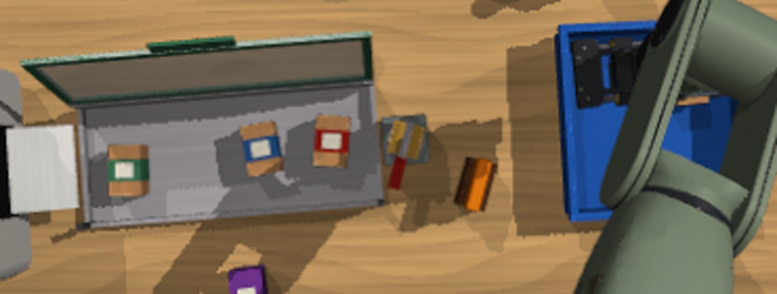

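View pics/s3.png

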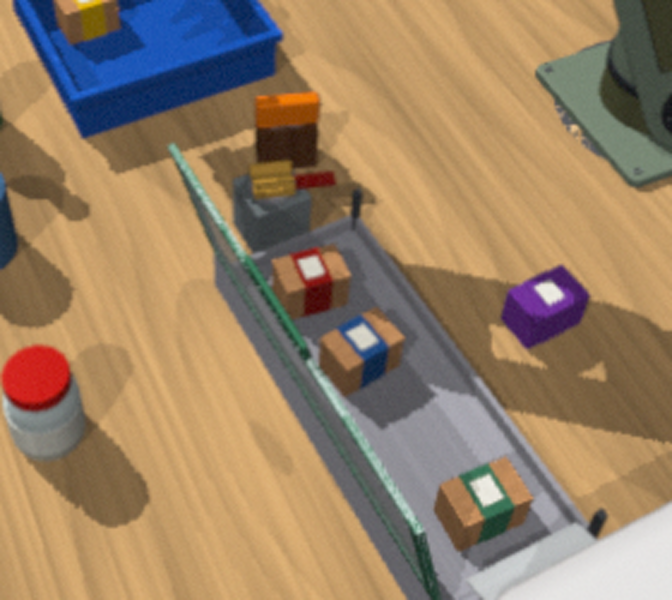

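```bash
python3 -m creep '[[0.1,20,60,0,0,0,0],[0.1,20,60,0,0,0,0],[0.1,20,60,0,0,0,0],[0.1,0,60,0,0,0,0],[0.1,0,60,0,0,0,0]]';python3 -m creep '[[0.1,-2,60,0,0,0,0],[0.1,-2,60,0,0,0,-5],[0.1,-2,40,15,0,0,0],[0.1,0,0,0,0,0,0],[0.1,0,0,0,0,0,0]]'; python3 -c "
from h import *
t=grab_frame('top');s=grab_frame('scene');print(tri(t,(264.1,220.3),s,(371,260.2)))
print(onz(s,(371,260.2),56))
f=grab_frame('wrist');save(f['frame'],'w3.png',None,1)
rel([488.5,192,29],189)"
```

```text
time_s: 10.22
ee_pos: [488.1, 24.8, 168.7]
ee_rot: [180.0, 0.1, -176.1]
force: [0.8, -0.5, 0.5]
gripper_width: 74.4
time_s: 10.85
ee_pos: [480.5, 181.9, 153.4]
ee_rot: [-180.0, 0.0, -171.1]
force: [-0.2, 0.5, -0.1]
gripper_width: 82.4
(array([486.9960128 , 191.45918764,  53.19519137]), np.float64(3.0909631005929237))
[486.663733   193.75441351  56.        ]
tcp [481.4 180.9 153.6] rot [ 1.8000e+02  5.0000e-02 -1.7123e+02] force [-0.2 -0.4  0.1] w 82.0 t 11.0
shift tool [ -8.6   9.8 124.6]
world yaw diff 0.23  -> tool z turn -0.23 q6 -79.4
```

View pics/w3.png

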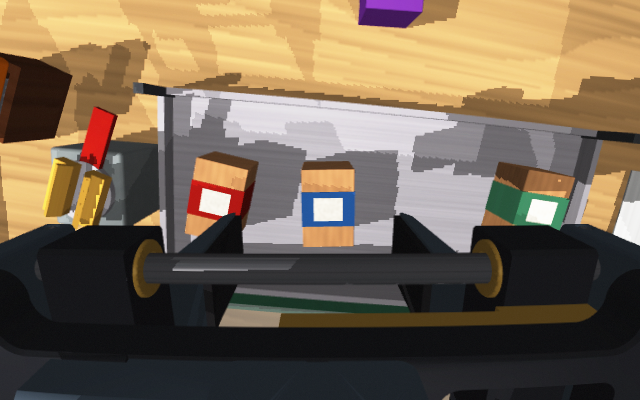

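```bash
python3 -m creep '[[0.1,-8,10,30,0,0,0],[0.2,0,0,50,0,0,0],[0.2,0,0,45,0,0,0],[0.2,0,0,0,0,0,0],[0.7,0,0,0,0,0,0]]' 30; python3 -m creep '[[0.7,0,0,0,0,0,0],[0.7,0,0,0,0,0,0],[0.7,0,0,0,0,0,0],[0.7,0,0,0,0,0,0]]'
```

```text
time_s: 11.62
ee_pos: [489.0, 192.8, 29.6]
ee_rot: [180.0, 0.2, -171.2]
force: [0.4, 0.5, -0.2]
gripper_width: 65.8
time_s: 12.12
ee_pos: [488.4, 193.0, 29.4]
ee_rot: [180.0, 0.1, -171.2]
force: [-0.5, -1.2, 7.6]
gripper_width: 43.9
```

```bash
 python3 -m creep '[[0.7,0,0,-30,0,0,0],[0.7,0,0,-50,0,0,0],[0.7,0,0,-60,0,0,5],[0.7,0,0,0,0,0,0]]'
```

```text
time_s: 12.62
ee_pos: [490.5, 194.1, 173.0]
ee_rot: [179.8, 0.6, -176.2]
force: [0.2, 0.0, -1.8]
gripper_width: 43.9
```

```bash
python3 -m creep '[[0.7,4,-50,0,0,0,0],[0.7,4,-60,0,0,0,0],[0.7,4,-60,0,0,0,0],[0.7,0,-60,0,0,0,0],[0.7,-16,-60,0,0,0,0]]';python3 -m creep '[[0.7,-20,-60,0,0,0,0],[0.7,-20,-60,0,0,0,0],[0.7,0,-58,0,0,0,0],[0.7,0,-18,0,0,0,0],[0.7,0,0,0,0,0,0]]';python3 -c "
from h import *
rel([570,-290,30],183.8)"
```

```text
time_s: 13.25
ee_pos: [509.3, -97.6, 166.7]
ee_rot: [179.9, -0.2, -176.1]
force: [1.4, 1.0, -0.3]
gripper_width: 43.9
time_s: 13.88
ee_pos: [562.6, -287.9, 166.4]
ee_rot: [179.9, -0.1, -176.3]
force: [-0.2, 1.0, -0.8]
gripper_width: 43.9
tcp [ 562.6 -287.9  166.4] rot [ 1.7988e+02 -1.3000e-01 -1.7626e+02] force [-0.2  1.  -0.8] w 43.9 t 13.88
shift tool [ -7.6  -2.9 136.3]
world yaw diff 0.06  -> tool z turn -0.06 q6 -121.9
```

```bash
python3 -m creep '[[0.7,-7,0,50,0,0,0],[0.7,0,0,50,0,0,0],[0.7,0,0,36,0,0,0],[0.7,0,0,0,0,0,0],[0.4,0,0,0,0,0,0]]';python3 -m creep '[[0.35,0,0,0,0,0,0],[0.35,0,0,0,0,0,0],[0.35,0,0,-60,0,0,0],[0.1,0,0,-60,0,0,0],[0.1,20,60,-20,0,0,0]]';python3 -m creep '[[0.1,20,60,0,0,0,0],[0.1,20,60,0,0,0,0],[0.1,10,60,0,0,0,0],[0.1,0,60,0,0,0,0],[0.1,0,40,0,0,0,0]]'; python3 -c "
from h import *
t=grab_frame('top');save(t['frame'],'t4.png',(170,120,510,300),2.3)
rel([496,98,29],183.8)"
```

```text
time_s: 14.5
ee_pos: [570.8, -285.9, 32.8]
ee_rot: [180.0, 0.0, -176.1]
force: [-0.3, 0.6, -0.2]
gripper_width: 51.2
time_s: 15.12
ee_pos: [551.3, -235.0, 175.8]
ee_rot: [-179.7, 0.6, -176.4]
force: [0.3, 1.5, -0.5]
gripper_width: 76.1
time_s: 15.75
ee_pos: [479.2, 44.7, 171.7]
ee_rot: [180.0, 0.1, -176.1]
force: [0.8, 0.5, 0.8]
gripper_width: 82.3
tcp [478.9  48.2 171.6] rot [ 1.7977e+02  7.0000e-02 -1.7603e+02] force [-0.8  2.8 -0.7] w 82.0 t 15.8
shift tool [-20.3  47.9 142.8]
world yaw diff -0.17  -> tool z turn 0.17 q6 -89.9
```

View pics/t4.png

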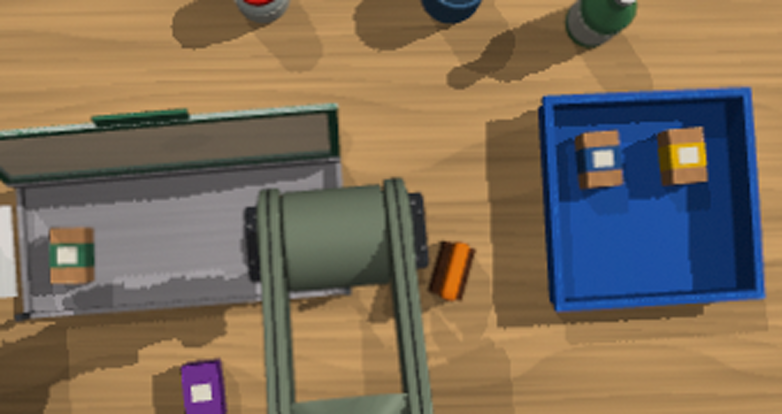

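```bash
python3 -m creep '[[0.1,-18,48,20,0,0,0],[0.1,0,0,0,0,0,0],[0.1,0,0,0,0,0,0],[0.1,0,0,0,0,0,0]]'; python3 -c "
from h import *
f=grab_frame('wrist');save(f['frame'],'w4.png',None,1)
rel([496,98,29],183.8)"
```

```text
time_s: 16.3
ee_pos: [494.6, 90.6, 151.4]
ee_rot: [-180.0, 0.0, -176.2]
force: [0.1, -0.5, 1.0]
gripper_width: 82.2
tcp [494.6  90.7 151.4] rot [-1.8000e+02  5.0000e-02 -1.7625e+02] force [-0.8 -0.4 -0.3] w 82.1 t 16.35
shift tool [ -1.7   7.2 122.4]
world yaw diff 0.05  -> tool z turn -0.05 q6 -84.7
```

View pics/w4.png

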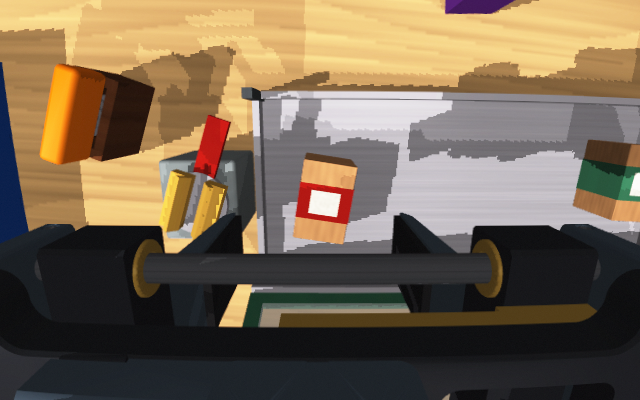

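```bash
python3 -m creep '[[0.1,-1,7,30,0,0,6],[0.2,0,0,50,0,0,0],[0.2,0,0,38,0,0,0],[0.2,0,0,0,0,0,0],[0.7,0,0,0,0,0,0]]' 30; python3 -m creep '[[0.7,0,0,0,0,0,0],[0.7,0,0,0,0,0,0],[0.7,0,0,0,0,0,0],[0.7,0,0,0,0,0,0]]'
```

```text
time_s: 16.98
ee_pos: [496.4, 98.5, 34.3]
ee_rot: [180.0, 0.1, 177.8]
force: [-1.3, 0.7, 0.7]
gripper_width: 65.9
time_s: 17.48
ee_pos: [496.0, 98.6, 34.1]
ee_rot: [180.0, 0.1, 177.9]
force: [-0.2, -1.3, 6.7]
gripper_width: 44.0
```

```bash
 python3 -m creep '[[0.7,0,0,-30,0,0,0],[0.7,0,0,-50,0,0,0],[0.7,0,0,-60,0,0,-6],[0.7,0,0,0,0,0,0]]'
```

```text
time_s: 17.98
ee_pos: [498.0, 99.4, 177.6]
ee_rot: [179.9, 0.6, -176.2]
force: [0.9, -0.5, -1.7]
gripper_width: 44.2
```

```bash
python3 -m creep '[[0.7,8,-60,0,0,0,0],[0.7,8,-60,0,0,0,0],[0.7,8,-60,0,0,0,0],[0.7,8,-60,0,0,0,0],[0.7,8,-60,0,0,0,0]]';python3 -m creep '[[0.7,8,-60,0,0,0,0],[0.7,8,-60,0,0,0,0],[0.7,9,-60,0,0,0,0],[0.7,0,-10,0,0,0,0],[0.7,0,0,0,0,0,0]]';python3 -c "
from h import *
rel([465,-390,35],183.8)"
```

```text
time_s: 18.6
ee_pos: [473.9, -204.6, 171.3]
ee_rot: [179.9, -0.1, -176.2]
force: [0.9, -0.2, -0.8]
gripper_width: 45.0
time_s: 19.23
ee_pos: [462.2, -394.0, 171.1]
ee_rot: [179.8, -0.1, -176.3]
force: [0.1, -1.0, -1.3]
gripper_width: 43.8
tcp [ 462.2 -394.   171.1] rot [ 1.7983e+02 -1.1000e-01 -1.7625e+02] force [ 0.1 -1.  -1.3] w 43.8 t 19.23
shift tool [ -3.3   3.4 136.1]
world yaw diff 0.05  -> tool z turn -0.05 q6 -135.3
```

```bash
python3 -m creep '[[0.7,-3,3,50,0,0,0],[0.7,0,0,50,0,0,0],[0.7,0,0,36,0,0,0],[0.7,0,0,0,0,0,0],[0.4,0,0,0,0,0,0]]';python3 -m creep '[[0.35,0,0,0,0,0,0],[0.35,0,0,0,0,0,0],[0.35,0,0,-60,0,0,0],[0.1,0,0,-60,0,0,0],[0.1,0,60,-20,0,0,0]]';python3 -m creep '[[0.1,-4,60,0,0,0,0],[0.1,-4,60,0,0,0,0],[0.1,-4,60,0,0,0,0],[0.1,-4,60,0,0,0,0],[0.1,-4,60,0,0,0,0]]';python3 -m creep '[[0.1,-4,60,0,0,0,0],[0.1,-4,60,0,0,0,0],[0.1,-4,60,0,0,0,0],[0.1,0,60,0,0,0,0],[0.1,0,60,0,0,0,0]]';  python3 -c "
from h import *
t=grab_frame('top');save(t['frame'],'t5.png',(170,120,510,300),2.3)
rel([462,375,150],183.8)"
```

```text
time_s: 19.85
ee_pos: [466.4, -390.3, 37.7]
ee_rot: [-180.0, 0.0, -176.1]
force: [0.2, 0.3, 0.3]
gripper_width: 51.5
time_s: 20.48
ee_pos: [464.3, -335.7, 181.4]
ee_rot: [-179.6, 0.5, -176.4]
force: [0.6, 0.6, 0.4]
gripper_width: 76.4
time_s: 21.1
ee_pos: [461.6, -29.8, 177.4]
ee_rot: [-180.0, 0.1, -176.2]
force: [0.9, -0.4, 0.1]
gripper_width: 82.1
time_s: 21.72
ee_pos: [453.4, 270.6, 177.4]
ee_rot: [180.0, 0.1, -176.2]
force: [0.8, 0.7, -0.2]
gripper_width: 82.1
tcp [453.1 277.7 177.3] rot [ 1.7957e+02  1.4000e-01 -1.7599e+02] force [ 0.5  5.9 -0.4] w 82.2 t 21.77
shift tool [-15.6  96.2  28.1]
world yaw diff -0.21  -> tool z turn 0.21 q6 -64.1
```

View pics/t5.png

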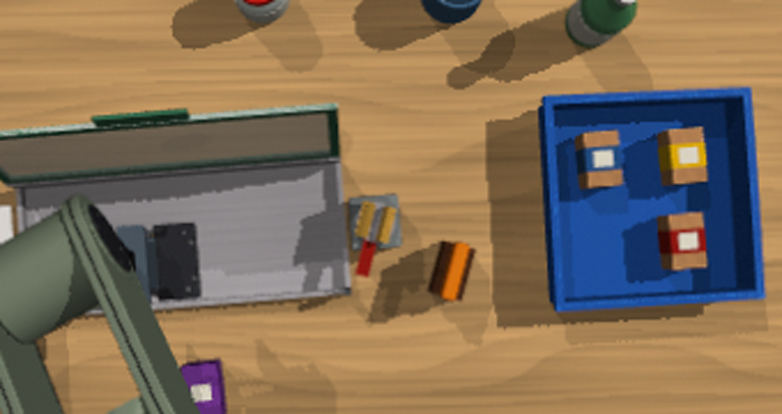

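```bash
python3 -m creep '[[0.15,-8,50,10,0,0,0],[0.15,-7,42,16,0,0,0],[0.15,0,0,0,0,0,0],[0.15,0,0,0,0,0,0]]'; python3 -c "
from h import *
f=grab_frame('wrist');save(f['frame'],'w5.png',None,1)
s=grab_frame('scene');save(s['frame'],'s5.png',(300,150,620,400),2)
rel([462,375,34],183.8)"
```

```text
time_s: 22.28
ee_pos: [462.3, 360.7, 150.9]
ee_rot: [-180.0, -0.0, -176.2]
force: [-1.0, 0.0, 0.0]
gripper_width: 77.6
tcp [462.6 360.4 151.3] rot [ 1.7999e+02  4.0000e-02 -1.7623e+02] force [ 0.3  0.1 -0.8] w 77.8 t 22.38
shift tool [ -0.3  14.6 117.3]
world yaw diff 0.03  -> tool z turn -0.03 q6 -57.0
```

View pics/w5.png

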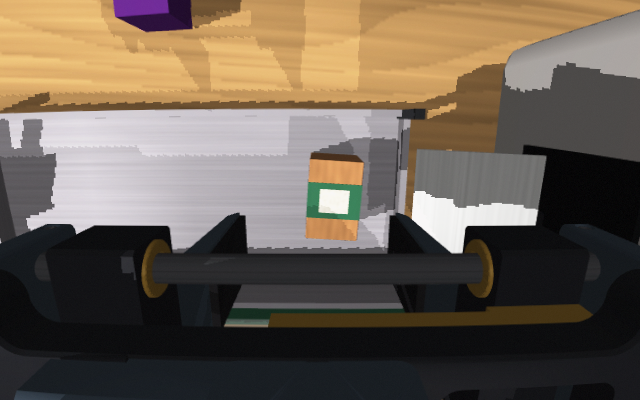

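View pics/s5.png

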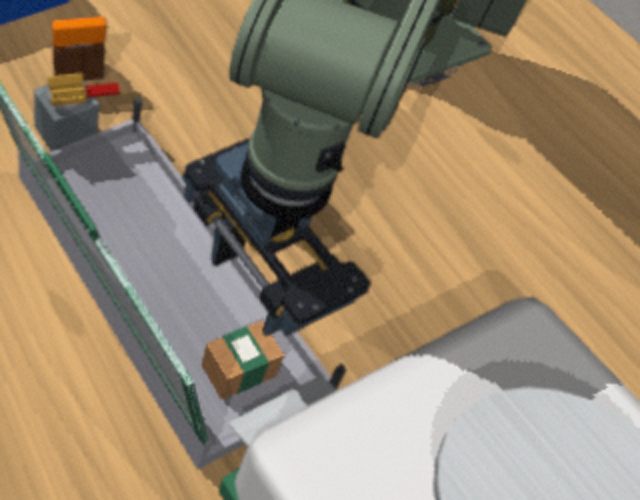

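```bash
python3 -c "
from h import *
f=grab_frame('wrist');t=grab_frame('top')
c=lambda x,y:(x/3+140-1/3,y/3+150-1/3)
print(tri(t,c(15,303),f,(546,155)),tri(t,c(112,298),f,(415,150)))
print(onz(f,(334,202),56))"
```

```text
(array([409.70668724, 515.03866339,  99.16746429]), np.float64(0.42348676603539137)) (array([413.40969622, 424.91464756,  94.439685  ]), np.float64(1.4462027363245764))
[463.5818851  374.16557144  56.        ]
```

```bash
python3 -m creep '[[0.3,-1,14,30,0,0,0],[0.3,0,0,40,0,0,0],[0.3,0,0,45,0,0,0],[0.3,0,0,0,0,0,0],[0.7,0,0,0,0,0,0]]' 30; python3 -m creep '[[0.7,0,0,0,0,0,0],[0.7,0,0,0,0,0,0],[0.7,0,0,0,0,0,0]]'
```

```text
time_s: 23.1
ee_pos: [463.7, 375.8, 37.4]
ee_rot: [179.9, 0.1, -176.2]
force: [0.0, 0.1, -0.7]
gripper_width: 56.6
time_s: 23.48
ee_pos: [463.8, 376.1, 37.8]
ee_rot: [179.9, 0.2, -176.2]
force: [0.5, -1.6, 6.8]
gripper_width: 44.4
```

```bash
 python3 -m creep '[[0.7,0,0,-30,0,0,0],[0.7,0,0,-50,0,0,0],[0.7,0,-20,-60,0,0,0],[0.7,0,0,0,0,0,0]]'
```

```text
time_s: 23.98
ee_pos: [466.3, 356.7, 180.9]
ee_rot: [179.6, 0.6, -176.2]
force: [0.6, 0.6, -0.9]
gripper_width: 44.5
```

```bash
python3 -m creep '[[0.7,4,-50,0,0,0,0],[0.7,4,-60,0,0,0,0],[0.7,4,-60,0,0,0,0],[0.7,4,-60,0,0,0,0],[0.7,4,-60,0,0,0,0]]';python3 -m creep '[[0.7,4,-60,0,0,0,0],[0.7,4,-60,0,0,0,0],[0.7,4,-60,0,0,0,0],[0.7,4,-60,0,0,0,0],[0.7,2,-60,0,0,0,0]]';python3 -m creep '[[0.7,0,-56,0,0,0,0],[0.7,0,0,0,0,0,0],[0.7,0,0,0,0,0,0]]'; python3 -c "
from h import *
rel([469,-292,39],183.8)"
```

```text
time_s: 24.6
ee_pos: [462.5, 63.4, 174.3]
ee_rot: [180.0, -0.0, -176.1]
force: [0.8, -0.5, -0.5]
gripper_width: 44.6
time_s: 25.22
ee_pos: [464.7, -237.0, 174.2]
ee_rot: [179.9, -0.0, -176.2]
force: [1.5, 0.1, -1.8]
gripper_width: 43.9
time_s: 25.6
ee_pos: [468.5, -290.5, 173.9]
ee_rot: [179.9, -0.1, -176.2]
force: [-0.2, 1.5, -1.0]
gripper_width: 44.5
tcp [ 468.5 -290.5  173.9] rot [ 1.7988e+02 -8.0000e-02 -1.7620e+02] force [-0.2  1.5 -1. ] w 44.5 t 25.6
shift tool [ -0.6  -1.8 134.9]
world yaw diff -0.0  -> tool z turn 0.0 q6 -126.8
```

```bash
python3 -m creep '[[0.7,0,-2,50,0,0,0],[0.7,0,0,50,0,0,0],[0.7,0,0,36,0,0,0],[0.7,0,0,0,0,0,0],[0.4,0,0,0,0,0,0]]';python3 -m creep '[[0.35,0,0,0,0,0,0],[0.35,0,0,0,0,0,0],[0.35,0,0,-60,0,0,0],[0.35,0,0,-60,0,0,0],[0.5,20,20,-60,0,0,0]]';python3 -m creep '[[0.8,0,60,-60,0,0,0],[1,-30,60,-20,0,0,0],[1,-60,30,0,0,0,0],[1,0,0,0,0,0,0]]'; python3 -c "
from h import *
t=grab_frame('top');s=grab_frame('scene')
save(t['frame'],'t6.png',(170,120,510,300),2.3)
save(s['frame'],'s6.png',(200,60,480,340),2.1)
c=lambda x,y:(x/3+140-1/3,y/3+150-1/3)
d=lambda x,y:(x/2.6+270-.3,y/2.6+140-.3)
print(tri(t,c(530,48),s,d(56,106)),tri(t,c(33,90),s,d(343,590)))
rel([600,-50,280],183.8)"
```

```text
time_s: 26.22
ee_pos: [469.8, -292.5, 39.7]
ee_rot: [-180.0, 0.0, -176.1]
force: [-0.3, 0.0, 0.1]
gripper_width: 51.0
time_s: 26.85
ee_pos: [449.9, -276.5, 218.0]
ee_rot: [-179.9, 0.1, -176.2]
force: [-0.1, -0.4, 0.0]
gripper_width: 52.0
time_s: 27.35
ee_pos: [525.6, -142.7, 277.7]
ee_rot: [180.0, 0.1, -175.9]
force: [-1.4, -0.2, -0.3]
gripper_width: 12.1
(array([616.09247838,  42.42856814, 230.04828066]), np.float64(2.164405241112459)) (array([589.80581185, 472.34342162, 177.66049586]), np.float64(14.862691066129413))
tcp [ 522.9 -144.7  277.3] rot [-1.800e+02 -7.000e-02 -1.761e+02] force [-0.5 -1.3 -0.4] w 4.3 t 27.45
shift tool [-83.4  89.2  -2.8]
world yaw diff -0.1  -> tool z turn 0.1 q6 -110.6
```

View pics/t6.png

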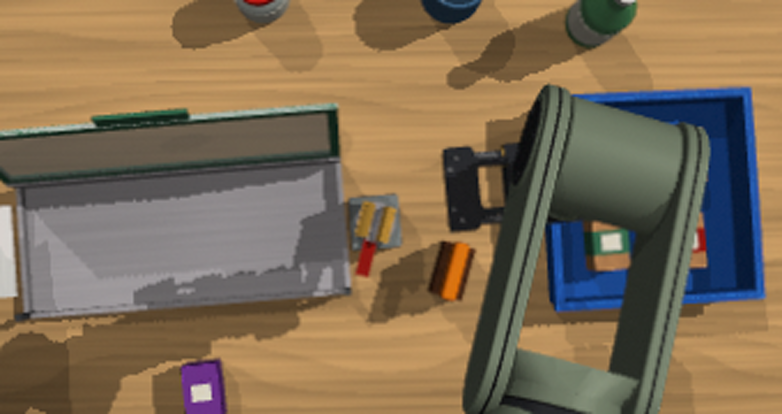

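View pics/s6.png

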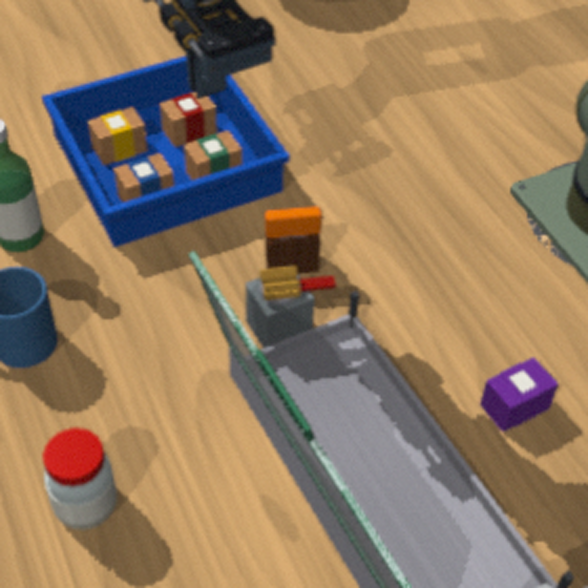

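```bash
python3 -c "
from h import *
t=grab_frame('top')
print('jar',onz(t,(282,110),100),'mug',onz(t,(368,110),95),'soap',onz(t,(441,117),190))
rel([670,-60,290],183.8);rel([670,180,290],183.8)"
```

```text
jar [788.76640226 133.47227834 100.        ] mug [ 786.63369978 -103.01269584   95.        ] soap [ 743.43942    -279.52980381  190.        ]
tcp [ 522.4 -145.2  277.3] rot [-1.8000e+02 -6.0000e-02 -1.7618e+02] force [ 0.1 -0.5  0.2] w 1.2 t 27.5
shift tool [-152.9   75.2  -12.8]
world yaw diff -0.02  -> tool z turn 0.02 q6 -110.5
tcp [ 522.4 -145.2  277.3] rot [-1.8000e+02 -6.0000e-02 -1.7618e+02] force [ 0.1 -0.5  0.2] w 1.2 t 27.5
shift tool [-168.9  314.6  -12.9]
world yaw diff -0.02  -> tool z turn 0.02 q6 -110.5
```

```bash
python3 -m creep '[[1,-50,20,-40,0,0,0],[1,-50,20,0,0,0,0],[1,-50,30,0,0,0,0],[1,-4,60,0,0,0,0],[1,-4,60,0,0,0,0]]'; python3 -m creep '[[1,-4,60,0,0,0,0],[1,-4,60,0,0,0,0],[1,-4,60,0,0,0,0],[1,0,0,0,0,0,0],[1,0,0,0,0,0,0]]'; python3 -c "
from h import *
t=grab_frame('top');s=grab_frame('scene')
save(s['frame'],'s7.png',None,1)
rel([660,225,190],183.8)"
```

```text
time_s: 28.12
ee_pos: [664.7, 53.2, 314.0]
ee_rot: [-180.0, -0.1, -176.4]
force: [1.2, 0.3, 1.0]
gripper_width: 0.5
time_s: 28.75
ee_pos: [664.7, 232.4, 314.8]
ee_rot: [-179.9, -0.0, -176.2]
force: [1.1, 0.5, 0.6]
gripper_width: 0.5
tcp [665.  231.7 315.1] rot [-179.97    0.   -176.32] force [ 0.9 -0.5 -0.5] w 0.6 t 28.85
shift tool [  5.4  -6.3 125.1]
world yaw diff 0.12  -> tool z turn -0.12 q6 -75.4
```

View pics/s7.png

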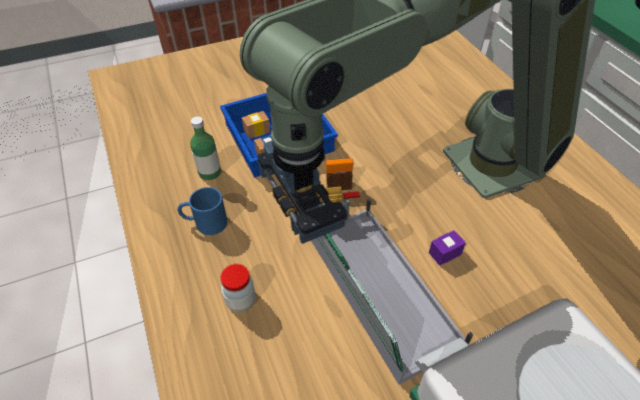

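```bash
python3 -m creep '[[1,4,-6,60,0,0,0],[1,0,0,59,0,0,0],[1,0,0,0,0,0,0],[1,20,0,0,0,0,0],[1,20,0,0,0,0,0]]';python3 -m creep '[[1,20,0,0,0,0,0],[1,20,0,0,0,0,0],[1,17,0,0,0,0,0],[1,17,0,3,0,0,0],[1,0,0,0,0,0,0]]'; python3 -c "
from h import *
t=grab_frame('top');s=grab_frame('scene')
save(s['frame'],'s8.png',(200,100,520,380),2)
rel([547,225,195],183.8)"
```

```text
time_s: 29.48
ee_pos: [623.9, 224.7, 199.9]
ee_rot: [179.9, 0.5, -176.3]
force: [3.2, 0.4, 3.6]
gripper_width: 0.4
time_s: 30.1
ee_pos: [548.9, 220.1, 196.5]
ee_rot: [179.9, 0.3, -176.2]
force: [0.2, 0.5, 0.3]
gripper_width: -0.0
tcp [549.  220.2 195.2] rot [ 179.93    0.22 -176.21] force [ 1.2  0.3 -0.1] w 0.6 t 30.2
shift tool [1.7 4.9 0.2]
world yaw diff 0.01  -> tool z turn -0.01 q6 -73.1
```

View pics/s8.png

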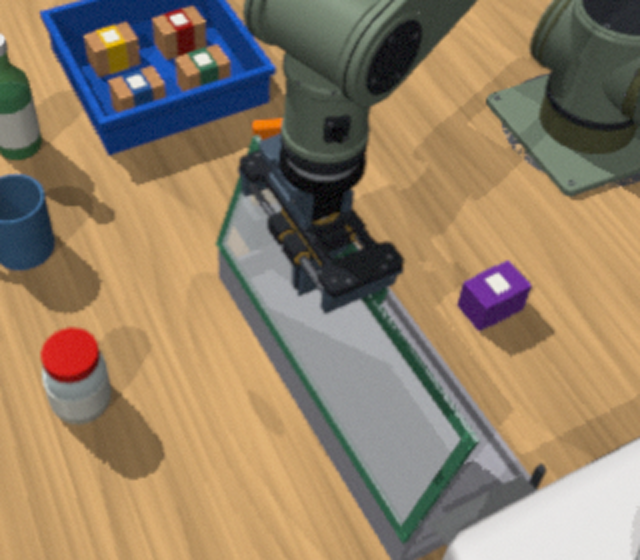

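```bash
python3 -m creep '[[1,15,0,5,0,0,0],[1,16,0,8,0,0,0],[1,14,0,9,0,0,0],[1,14,0,11,0,0,0],[1,11,0,13,0,0,0]]';python3 -m creep '[[1,10,0,14,0,0,0],[1,7,0,15,0,0,0],[1,7,0,16,0,0,0],[1,3,0,16,0,0,0],[1,0,0,0,0,0,0]]'; python3 -c "
from h import *
t=grab_frame('top');s=grab_frame('scene')
save(s['frame'],'s9.png',(200,100,520,380),2)
rel([448,225,71],183.8)"
```

```text
time_s: 30.82
ee_pos: [479.7, 215.9, 148.0]
ee_rot: [179.9, 0.3, -176.2]
force: [1.8, 0.9, 1.1]
gripper_width: 0.5
time_s: 31.45
ee_pos: [451.1, 213.6, 85.6]
ee_rot: [-180.0, -0.1, -176.2]
force: [-0.3, 0.1, -0.0]
gripper_width: 0.1
tcp [451.7 213.9  86.4] rot [ 1.7998e+02  5.0000e-02 -1.7619e+02] force [ 1.2 -0.3 -0.3] w 0.3 t 31.55
shift tool [ 3.  11.3 15.4]
world yaw diff -0.01  -> tool z turn 0.01 q6 -69.8
```

View pics/s9.png

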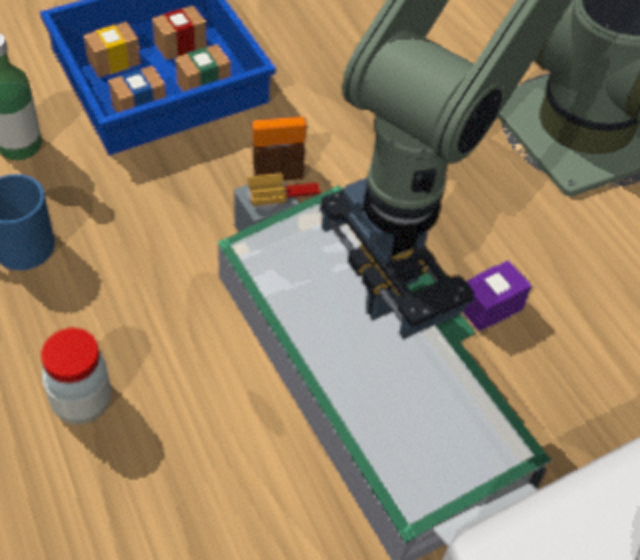

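```bash
python3 -m creep '[[1,25,0,0,0,0,0],[1,0,0,6,0,0,0],[1,0,0,5,0,0,0],[1,0,0,4,0,0,0],[1,0,0,0,0,0,0]]';python3 -m creep '[[1,0,0,2,0,0,0],[1,0,0,0,0,0,0]]'
```

```text
time_s: 32.17
ee_pos: [426.6, 212.3, 71.7]
ee_rot: [180.0, 0.0, -176.2]
force: [-2.2, -1.6, 10.6]
gripper_width: 0.6
time_s: 32.42
ee_pos: [426.6, 212.4, 71.5]
ee_rot: [180.0, 0.1, -176.2]
force: [-6.5, -2.7, 24.8]
gripper_width: 0.6
```

```bash
python3 -m creep '[[1,0,0,-20,0,0,0],[0.6,0,0,-60,0,0,0],[0.5,0,-60,-60,0,0,6],[0.5,0,-60,0,0,0,6],[0.5,0,-60,0,0,0,6]]';python3 -c "
from h import *
rel([436,-97,200],166.3)"
```

```text
time_s: 33.05
ee_pos: [419.2, 47.0, 193.6]
ee_rot: [180.0, 0.2, 165.7]
force: [0.7, -1.4, 0.6]
gripper_width: 37.6
tcp [419.2  47.  193.6] rot [179.97   0.18 165.7 ] force [ 0.7 -1.4  0.6] w 37.6 t 33.05
shift tool [ -51.8 -135.3   -6.4]
world yaw diff 0.6  -> tool z turn -0.6 q6 -70.8
```

```bash
python3 -m creep '[[0.5,-20,-50,0,0,0,0],[0.5,-20,-50,0,0,0,0],[0.5,-20,-35,-5,0,0,0],[0.5,0,0,0,0,0,0],[0.5,0,0,0,0,0,0]]';python3 -c "
from h import *
t=grab_frame('top');s=grab_frame('scene');f=grab_frame('wrist')
save(f['frame'],'w10.png')
save(s['frame'],'s10.png',(280,120,500,340),2.6)
rel([436,-97,200],166.3)"
```

```text
time_s: 33.67
ee_pos: [443.0, -96.8, 197.5]
ee_rot: [180.0, -0.1, 165.8]
force: [0.5, 0.0, 0.7]
gripper_width: 45.6
tcp [442.8 -96.  197.7] rot [ 1.7998e+02 -3.0000e-02  1.6592e+02] force [-1.4  0.1 -1. ] w 45.1 t 33.83
shift tool [ 6.4 -2.6 -2.3]
world yaw diff 0.38  -> tool z turn -0.38 q6 -89.6
```

View pics/w10.png

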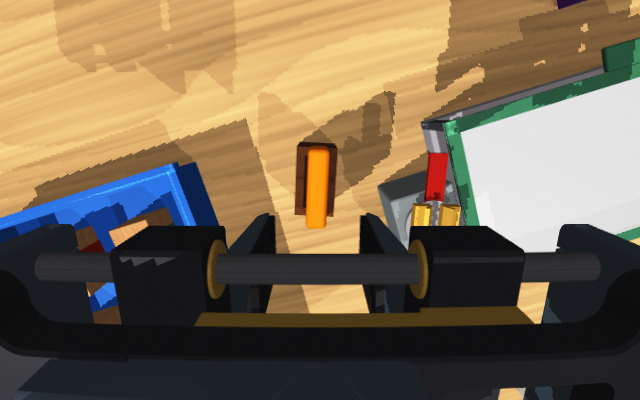

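View pics/s10.png

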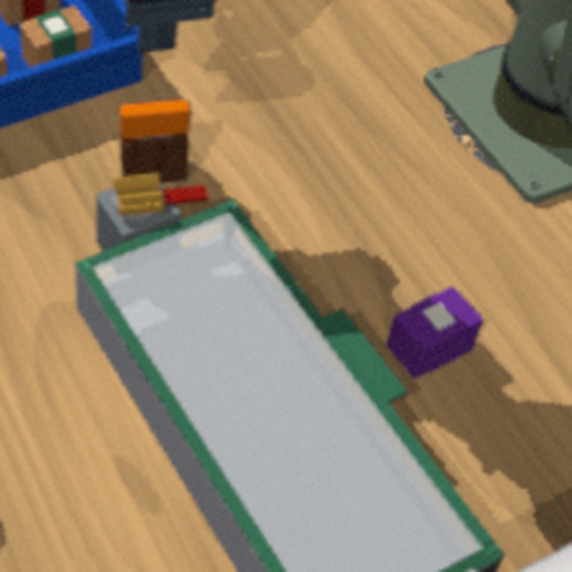

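```bash
cat >> h.py <<'E'
def key(z=96,name='wrist',roi=None):
    f=grab_frame(name); hsv=cv2.cvtColor(f['frame'],cv2.COLOR_RGB2HSV)
    m=((hsv[:,:,0]>9)&(hsv[:,:,0]<19)&(hsv[:,:,1]>225)&(hsv[:,:,2]>200)).astype(np.uint8)
    if roi: x0,y0,x1,y1=roi; q=np.zeros_like(m); q[y0:y1,x0:x1]=1; m*=q
    k=max(cv2.findContours(m,0,2)[0],key=cv2.contourArea); r=cv2.minAreaRect(k)
    w=np.array([onz(f,p,z) for p in cv2.boxPoints(r)]); e=sorted([w[1]-w[0],w[2]-w[1]],key=np.linalg.norm)
    print("px",np.round(r[0],1),"world",w.mean(0).round(1),"size",[round(np.linalg.norm(x),1) for x in e],"dir",round(np.degrees(np.arctan2(e[1][1],e[1][0]))%180,2))
E
python3 -c "
from h import *
key(96,'wrist',(280,130,350,235)); key(96,'top',(340,210,390,270))"
```

```text
px [316.7 188.8] world [435.9 -94.8  96. ] size [np.float64(16.4), np.float64(67.1)] dir 163.32Traceback (most recent call last):
  File "<string>", line 3, in <module>
    key(96,'wrist',(280,130,350,235)); key(96,'top',(340,210,390,270))
                                       ~~~^^^^^^^^^^^^^^^^^^^^^^^^^^^^
  File "h.py", line 31, in key
    k=max(cv2.findContours(m,0,2)[0],key=cv2.contourArea); r=cv2.minAreaRect(k)
ValueError: max() iterable argument is empty
```

```bash
python3 -c "
from h import *
rel([436,-95,64],163.3)"
python3 -m creep '[[0.5,6,-3,40,0,0,2.6],[0.5,0,0,40,0,0,0],[0.5,0,0,0,0,0,0],[0.5,0,0,0,0,0,0]]';python3 -c "
from h import *
f=grab_frame('wrist')
save(f['frame'],'w11.png'); key(96,'wrist',(250,100,400,235))
rel([436,-95,64],163.3)"
```

```text
tcp [442.9 -96.1 197.9] rot [ 1.7999e+02 -1.0000e-02  1.6592e+02] force [-0.2 -0.  -0. ] w 45.4 t 33.92
shift tool [  7.   -0.6 133.9]
world yaw diff -2.62  -> tool z turn 2.62 q6 -89.6
time_s: 34.42
ee_pos: [437.6, -98.4, 119.2]
ee_rot: [180.0, 0.1, 163.3]
force: [0.2, 0.4, 0.1]
gripper_width: 45.9
px [321.5 224.5] world [436.4 -95.4  96. ] size [np.float64(12.3), np.float64(15.3)] dir 73.23
tcp [437.9 -98.6 119.6] rot [179.99   0.21 163.25] force [-0.2  0.4 -0.9] w 45.7 t 34.52
shift tool [ 3.1  2.9 55.6]
world yaw diff 0.05  -> tool z turn -0.05 q6 -87.4
```

View pics/w11.png

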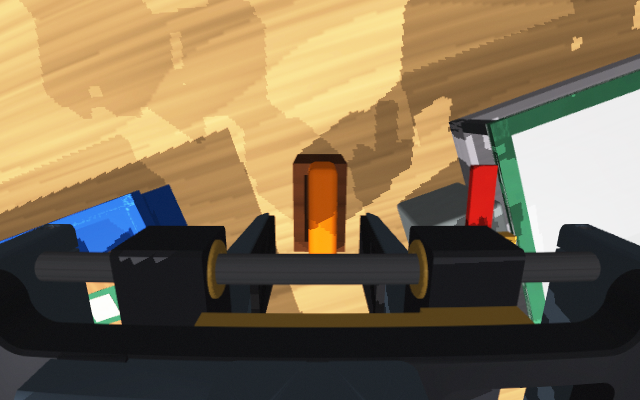

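```bash
python3 -m creep '[[0.5,3,3,30,0,0,0],[0.5,0,0,23,0,0,0],[0.5,0,0,0,0,0,0],[1,0,0,0,0,0,0],[1,0,0,0,0,0,0]]' 40;python3 -m creep '[[1,0,0,0,0,0,0],[1,0,0,0,0,0,0],[1,0,0,0,0,0,0]]'; python3 -c "
from h import *
rel([436,-95,64],163.3)"
```

```text
time_s: 35.15
ee_pos: [435.6, -95.0, 66.2]
ee_rot: [180.0, 0.2, 163.2]
force: [-0.5, 0.4, -0.6]
gripper_width: 28.6
time_s: 35.52
ee_pos: [435.1, -94.8, 65.7]
ee_rot: [180.0, 0.1, 163.2]
force: [-0.4, 0.3, 5.6]
gripper_width: 17.4
tcp [435.1 -94.8  65.7] rot [1.7999e+02 9.0000e-02 1.6323e+02] force [-0.4  0.3  5.6] w 17.4 t 35.52
shift tool [-0.9  0.   1.7]
world yaw diff 0.07  -> tool z turn -0.07 q6 -87.0
```

```bash
python3 -m creep '[[1,0,0,-20,0,0,0],[1,0,0,-40,0,0,0],[1,0,0,-60,0,0,0],[1,0,0,0,0,0,0],[1,0,0,0,0,0,0]]'; python3 -c "
from h import *
t=grab_frame('top');s=grab_frame('scene');f=grab_frame('wrist')
save(f['frame'],'w12.png');save(t['frame'],'t12.png',(300,190,400,270),7)
save(s['frame'],'s12.png',(290,150,390,240),6)
rel([495,-1,185],183.8)"
```

```text
time_s: 36.15
ee_pos: [433.6, -94.5, 184.1]
ee_rot: [-180.0, -0.1, 163.2]
force: [0.9, -0.0, -0.8]
gripper_width: 18.0
tcp [433.3 -94.4 183.2] rot [-179.99   -0.23  163.23] force [ 0.5 -0.1 -1.1] w 18.1 t 36.3
shift tool [-32.1 107.2  -2. ]
world yaw diff 20.57  -> tool z turn -20.57 q6 -87.0
```

View pics/w12.png

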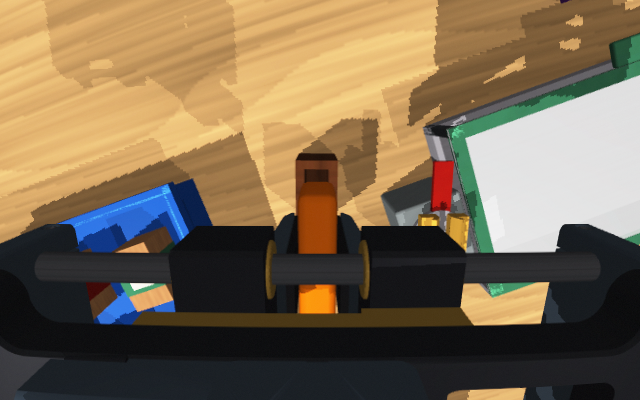

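View pics/t12.png

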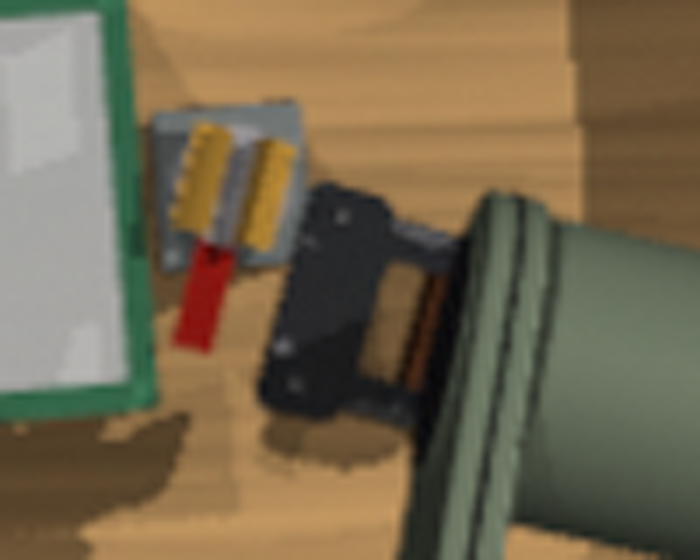

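View pics/s12.png

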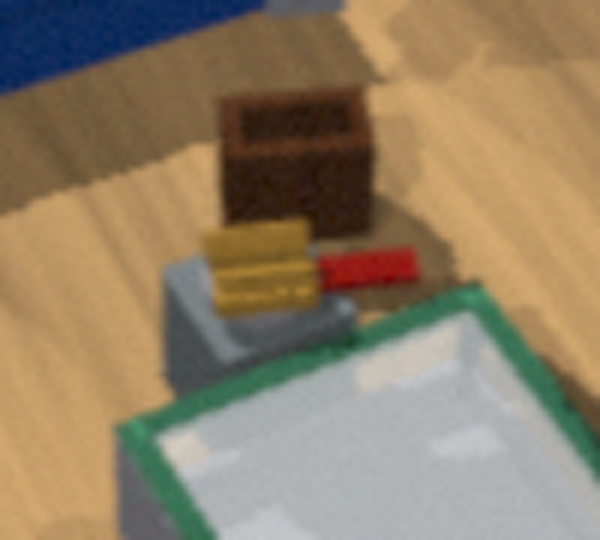

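```bash
python3 -c "
from h import *
t=grab_frame('top');s=grab_frame('scene');f=grab_frame('wrist')
print(onz(t,(333,216),100),onz(s,(333.5,192.3),100),tri(t,(333,216),s,(333.5,192.3)))
c=lambda x,y:(300+x/7-.43,190+y/7-.43)
q=[onz(t,c(*p),100)[:2].round(1) for p in [(200,123),(172,222),(268,250),(297,145)]];print(q)
# tongue ends at z 82
a=onz(t,c(222,245),82);b=onz(t,c(192,348),82);print('tongue',a,b,np.degrees(np.arctan2(b[1]-a[1],b[0]-a[0])))
u=(a-b)/np.linalg.norm(a-b);print('axis from tongue tip', b+66*u)
# lid corners z 71.5
print([onz(t,c(*p),71.5) for p in [(155,402),(128,0)]])
# wrist: brass tops
print(onz(f,(443,225),100))
"
```

```text
[496.44698481  -0.61431178 100.        ] [496.6190827    5.57985355 100.        ] (array([ 4.95343416e+02, -2.27490528e-01,  9.35578319e+01]), np.float64(2.6767108856184527))
[array([520.6,  12. ]), array([482.6,  23.5]), array([471.2, -13.2]), array([511.4, -25.2])]
tongue [473.36735511   3.8797345   82.        ] [433.45638587  16.31368042  82.        ] 162.69599136091793
axis from tongue tip [496.46922532  -3.31746994  82.        ]
[array([412.1353588 ,  31.01389619,  71.5       ]), array([570.57836865,  38.88159408,  71.5       ])]
[480.36713462  -1.82993884 100.        ]
```

```bash
python3 -m creep '[[1,-11,36,0,0,0,0],[1,-11,36,0,0,0,0],[1,-11,35,0,0,0,0],[1,0,0,0,0,0,0],[1,0,0,0,0,0,0]]'; python3 -c "
from h import *
t=grab_frame('top');s=grab_frame('scene');f=grab_frame('wrist')
save(f['frame'],'w13.png',(200,100,450,330),2.5)
save(s['frame'],'s13.png',(280,120,400,230),5)
rel([496,-1.5,185],163)"
```

```text
time_s: 37.08
ee_pos: [496.3, -2.0, 184.3]
ee_rot: [-179.9, -0.1, 163.3]
force: [-1.2, 0.1, -0.7]
gripper_width: 18.0
tcp [496.3  -2.5 184.8] rot [-1.7998e+02 -3.0000e-02  1.6317e+02] force [-0.2  0.1 -1.9] w 17.8 t 37.23
shift tool [ 0.6  0.9 -0.2]
world yaw diff -0.17  -> tool z turn 0.17 q6 -74.8
```

View pics/w13.png

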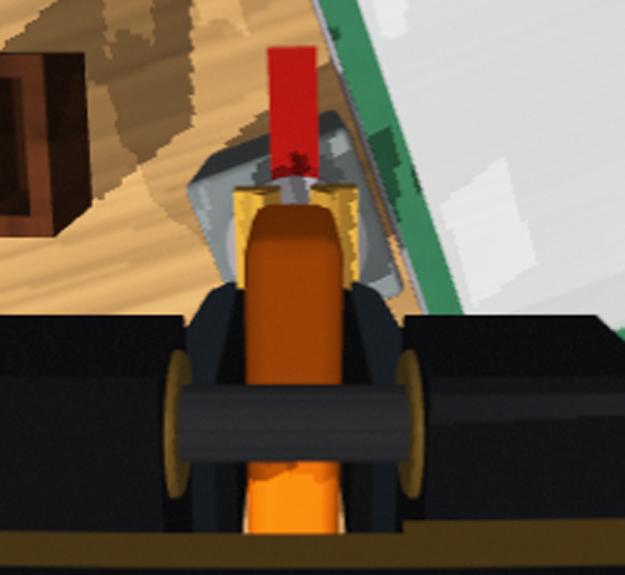

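View pics/s13.png

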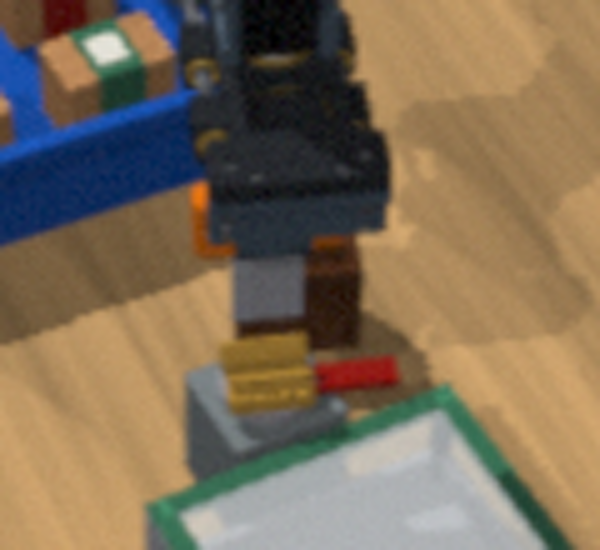

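```bash
python3 -m creep '[[1,0,0,15,0,0,0],[1,0,0,10,0,0,0],[1,0,0,6,0,0,0],[1,0,0,0,0,0,0]]' 50;python3 -m creep '[[1,0,0,4,0,0,0],[1,0,0,4,0,0,0],[1,0,0,4,0,0,0],[1,0,0,0,0,0,0]]'; python3 -c "
from h import *
s=grab_frame('scene');f=grab_frame('wrist')
save(s['frame'],'s14.png',(280,120,400,230),5)
rel([496,-1.5,141.5],163)"
```

```text
time_s: 37.72
ee_pos: [496.6, -1.8, 153.2]
ee_rot: [-180.0, -0.1, 163.2]
force: [-0.4, -0.3, -1.0]
gripper_width: 17.9
time_s: 38.22
ee_pos: [496.7, -1.7, 141.6]
ee_rot: [-180.0, -0.0, 163.2]
force: [0.2, 0.3, -1.4]
gripper_width: 18.2
tcp [497.   -1.8 141.9] rot [1.8000e+02 1.0000e-02 1.6323e+02] force [-0.3 -0.2 -0.5] w 18.2 t 38.33
shift tool [ 1.1 -0.1  0.4]
world yaw diff -0.23  -> tool z turn 0.23 q6 -74.8
```

View pics/s14.png

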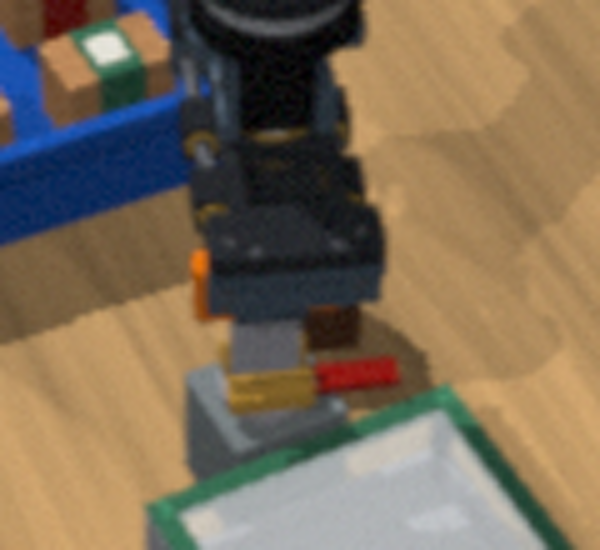

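```bash
python3 -m creep '[[1,0,0,1.5,0,0,5],[1,0,0,0,0,0,8],[1,0,0,0,0,0,8],[1,0,0,0,0,0,8],[1,0,0,0,0,0,8]]' 60;python3 -m creep '[[1,0,0,0,0,0,8],[1,0,0,0,0,0,8],[1,0,0,0,0,0,8],[1,0,0,0,0,0,0]]'; python3 -c "
from h import *
s=grab_frame('scene');t=grab_frame('top')
save(s['frame'],'s15.png',(280,120,400,230),5)
print(state()['torque'])
rel([496,-1.5,140],93.8)"
```

```text
time_s: 38.95
ee_pos: [497.0, -1.9, 140.5]
ee_rot: [-180.0, 0.0, 126.0]
force: [0.7, 0.0, -2.0]
gripper_width: 17.9
time_s: 39.45
ee_pos: [496.8, -2.0, 140.5]
ee_rot: [-180.0, 0.0, 102.3]
force: [-1.0, -1.0, -1.6]
gripper_width: 18.0
[-0.38519668  0.18432223  0.01277396]
tcp [496.8  -2.  140.5] rot [-1.7998e+02  1.0000e-02  1.0236e+02] force [-1.8 -1.4 -0.6] w 17.4 t 39.55
shift tool [ 0.6 -0.7  0.5]
world yaw diff -8.56  -> tool z turn 8.56 q6 -13.9
```

View pics/s15.png

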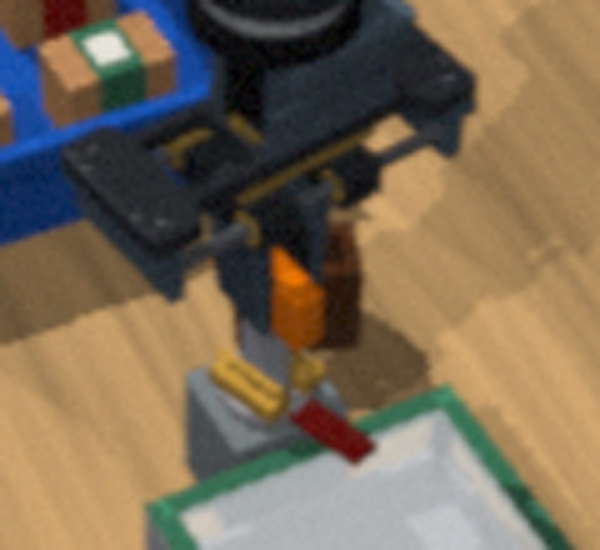

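```bash
python3 -m creep '[[1,0,0,0,0,0,8],[1,0,0,0,0,0,0]]'; python3 -c "
from h import *
print(state()['torque'])"; python3 -m creep '[[1,0,0,0,0,0,4],[1,0,0,0,0,0,4],[1,0,0,0,0,0,0]]'; python3 -c "
from h import *
s=grab_frame('scene');t=grab_frame('top')
save(s['frame'],'s16.png',(280,120,400,230),5)
save(t['frame'],'t16.png',(280,180,400,270),6)
print(state()['torque'])
rel([496,-1.5,140],93.8)"
```

```text
time_s: 39.8
ee_pos: [496.7, -2.0, 140.5]
ee_rot: [-180.0, 0.0, 94.4]
force: [-1.7, -2.5, -1.5]
gripper_width: 17.6
[-0.4463537   0.27865421  0.01669623]
time_s: 40.17
ee_pos: [496.7, -2.0, 140.4]
ee_rot: [-180.0, 0.0, 86.4]
force: [-1.2, -1.9, -0.5]
gripper_width: 17.4
[-0.6188145   0.52099914  0.07105094]
tcp [496.6  -1.9 140.4] rot [-1.7997e+02  2.0000e-02  8.6390e+01] force [-1.6 -1.9  0.5] w 17.6 t 40.27
shift tool [ 0.4 -0.7  0.4]
world yaw diff 7.41  -> tool z turn -7.41 q6 2.1
```

View pics/s16.png

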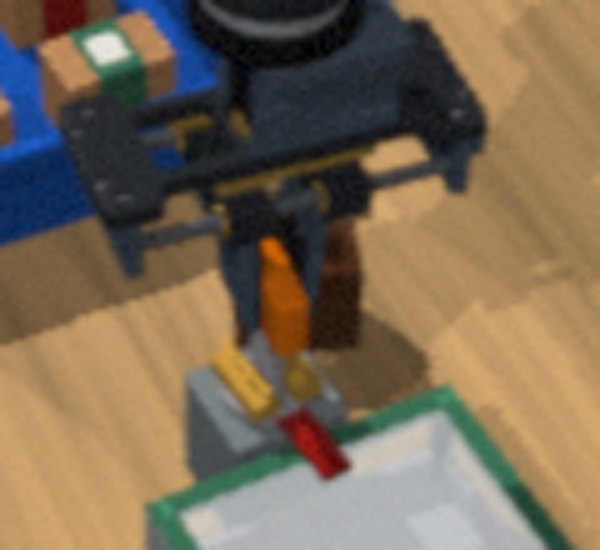

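View pics/t16.png

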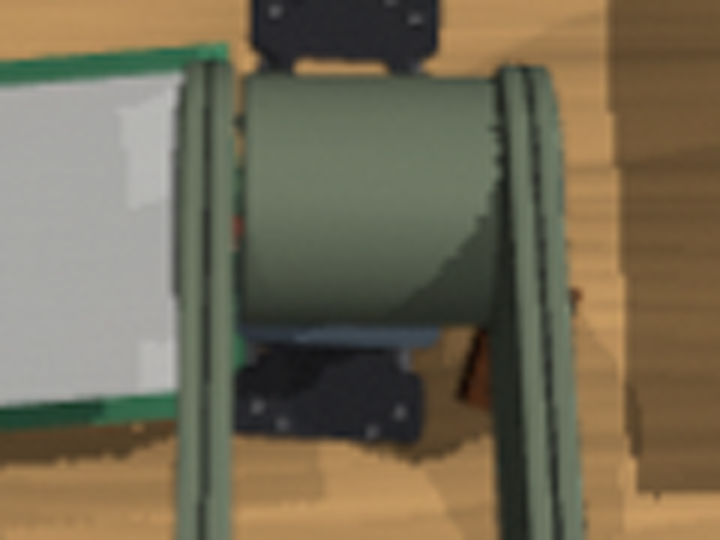

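```bash
python3 -m creep '[[1,0,0,0,0,0,5],[1,0,0,0,0,0,5],[1,0,0,0,0,0,0]]'; python3 -c "
from h import *
s=grab_frame('scene')
save(s['frame'],'s17.png',(280,120,400,230),5)
d=lambda x,y:(280+x/5-.4,120+y/5-.4)
a=onz(s,d(295,418),82);b=onz(s,d(338,472),82);print('prev',np.degrees(np.arctan2(b[1]-a[1],b[0]-a[0])))
print(state()['torque'])
rel([496,-1.5,140],93.8)"
```

```text
time_s: 40.65
ee_pos: [496.7, -2.0, 140.4]
ee_rot: [-180.0, 0.1, 76.6]
force: [-1.7, -2.2, 1.4]
gripper_width: 17.8
prev 96.89744277279829
[-0.56374745  0.61433318  1.55706569]
tcp [496.7  -2.  140.5] rot [-1.7998e+02  7.0000e-02  7.6570e+01] force [-2.5 -1.5  0.5] w 17.8 t 40.7
shift tool [ 0.3 -0.8  0.5]
world yaw diff 17.23  -> tool z turn -17.23 q6 12.0
```

View pics/s17.png

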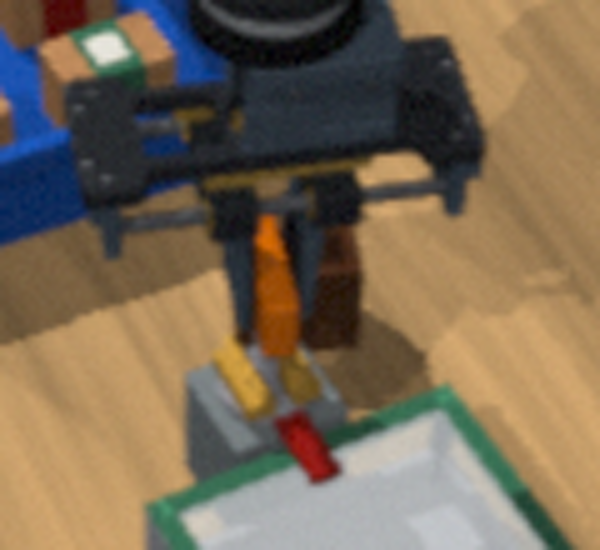

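```bash
python3 -m creep '[[1,0,0,0,0,0,2],[1,0,0,0,0,0,0],[1,0,0,0,0,0,0],[1,0,0,0,0,0,0]]'; python3 -c "
from h import *
s=grab_frame('scene')
d=lambda x,y:(280+x/5-.4,120+y/5-.4)
for p,q in [((275,425),(312,482)),((303,413),(340,468)),((288,418),(326,475))]:
  a=onz(s,d(*p),82);b=onz(s,d(*q),82);print(a.round(1),b.round(1),np.degrees(np.arctan2(b[1]-a[1],b[0]-a[0])))
# lid edge (machine y) from right long edge & left
a=onz(s,d(150,505),71.5);b=onz(s,d(450,392),71.5);print('machine x dir',a,b,np.degrees(np.arctan2(a[1]-b[1],a[0]-b[0])))
print(state()['torque'],state()['force'])
save(s['frame'],'s18.png',(280,120,400,230),5)
rel([496,-1.5,140],93.8)"
```

```text
time_s: 41.2
ee_pos: [496.8, -1.9, 140.4]
ee_rot: [-180.0, 0.0, 74.3]
force: [-2.8, -2.6, 2.6]
gripper_width: 18.1
[503.8  28.8  82. ] [502.3  68.4  82. ] 92.18094245812951
[488.1  27.3  82. ] [486.3  65.9  82. ] 92.57542256730697
[496.1  27.2  82. ] [494.3  67.1  82. ] 92.58639599484256
machine x dir [575.85800533  42.71481624  71.5       ] [410.98147186  35.93138737  71.5       ] 2.355961535258515
[-0.74078303  0.74414796  2.12935992] [-3.14914543 -3.48205311  2.33731438]
tcp [496.8  -1.9 140.5] rot [-1.7999e+02  3.0000e-02  7.4270e+01] force [-3.1 -3.5  2.3] w 18.2 t 41.25
shift tool [ 0.2 -0.9  0.5]
world yaw diff 19.53  -> tool z turn -19.53 q6 14.2
```

View pics/s18.png

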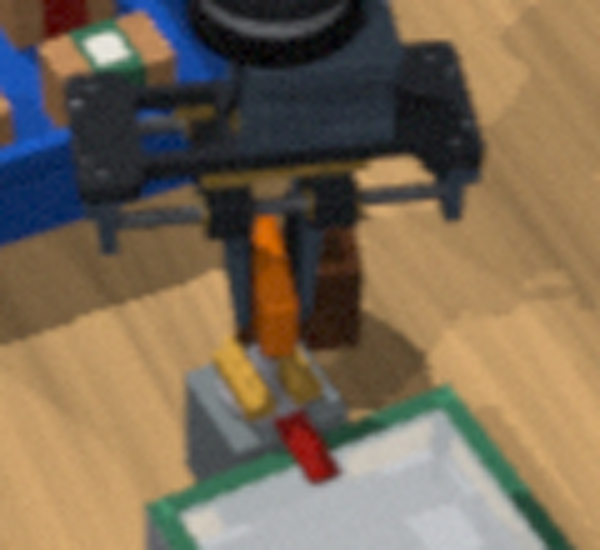

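```bash
python3 -m creep '[[1,0,0,0,0,0,-4],[1,0,0,0,0,0,-4],[1,0,0,0,0,0,0]]'; python3 -c "
from h import *
print(state()['torque'],state()['force'])"; python3 -m creep '[[1,0,0,0,0,0,-4],[1,0,0,0,0,0,0]]'; python3 -c "
from h import *
print(state()['torque'],state()['force'])"
```

```text
time_s: 41.62
ee_pos: [496.6, -1.4, 140.3]
ee_rot: [-179.9, -0.1, 81.9]
force: [-2.7, -2.5, 0.8]
gripper_width: 17.8
[-0.49832705  0.80694943  0.13735838] [-2.73993842 -2.4787028   0.75537231]
time_s: 41.88
ee_pos: [497.3, -1.2, 140.3]
ee_rot: [180.0, -0.1, 85.9]
force: [-1.2, 0.3, -0.5]
gripper_width: 17.4
[-0.1233009   0.32523157 -0.01455426] [-1.22195223  0.3381863  -0.54247981]
```

```bash
python3 -m creep '[[1,0,0,-5,0,0,0],[1,0,0,-10,0,0,0],[1,0,0,-20,0,0,0],[1,0,0,-20,0,0,0],[1,0,0,0,0,0,0]]' 45; python3 -c "
from h import *
s=grab_frame('scene');f=grab_frame('wrist')
save(s['frame'],'s19.png',(280,120,400,230),5)
save(f['frame'],'w19.png')
rel([435.1,-94.8,190],163.2)"
```

```text
time_s: 42.5
ee_pos: [498.8, -1.6, 197.6]
ee_rot: [179.7, -0.0, 86.2]
force: [0.2, 1.1, -1.4]
gripper_width: 17.7
tcp [497.1  -1.6 195.4] rot [ 1.7996e+02 -2.0000e-02  8.6200e+01] force [-0.4 -0.9 -1.7] w 17.4 t 42.6
shift tool [-97.1 -55.7   5.4]
world yaw diff 77.0  -> tool z turn -77.0 q6 2.3
```

View pics/s19.png

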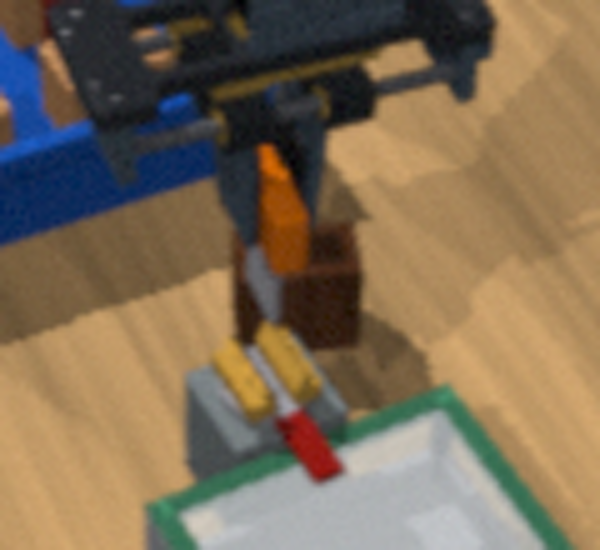

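View pics/w19.png

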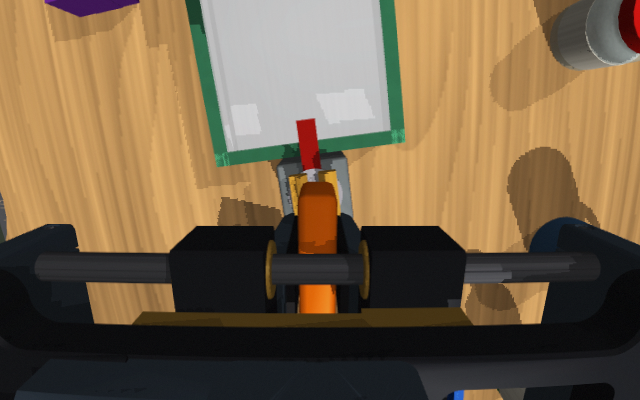

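```bash
python3 -m creep '[[1,0,0,0,0,0,-9.6],[1,0,0,0,0,0,-9.6],[1,0,0,0,0,0,-9.6],[1,0,0,0,0,0,-9.6],[1,0,0,0,0,0,-9.6]]';python3 -m creep '[[1,0,0,0,0,0,-9.6],[1,0,0,0,0,0,-9.6],[1,0,0,0,0,0,-9.6],[1,0,0,0,0,0,0]]'; python3 -c "
from h import *
rel([435.1,-94.8,190],163.2)"
```

```text
time_s: 43.22
ee_pos: [496.4, -1.7, 194.4]
ee_rot: [-179.9, -0.1, 134.5]
force: [0.0, -0.4, -1.9]
gripper_width: 17.9
time_s: 43.72
ee_pos: [496.5, -1.7, 194.5]
ee_rot: [-180.0, -0.1, 162.9]
force: [-0.1, 0.2, -1.4]
gripper_width: 18.0
tcp [496.5  -1.7 194.5] rot [-1.7999e+02 -9.0000e-02  1.6290e+02] force [-0.1  0.2 -1.4] w 18.0 t 43.73
shift tool [  31.3 -107.1    4.6]
world yaw diff 0.3  -> tool z turn -0.3 q6 -74.4
```

```bash
python3 -m creep '[[1,11,-36,0,0,0,0],[1,11,-36,0,0,0,0],[1,9,-35,0,0,0,0],[1,0,0,0,0,0,0],[1,0,0,0,0,0,0]]'; python3 -c "
from h import *
s=grab_frame('scene');f=grab_frame('wrist')
save(s['frame'],'s20.png',(280,100,400,210),5)
save(f['frame'],'w20.png',(200,100,450,330),2.5)
rel([435.1,-94.8,65.7],163.2)"
```

```text
time_s: 44.35
ee_pos: [436.3, -94.8, 195.3]
ee_rot: [180.0, 0.0, 162.9]
force: [0.7, -0.6, -1.2]
gripper_width: 17.7
tcp [436.6 -94.5 195.3] rot [179.97  -0.   163.02] force [ 0.3 -0.6 -2. ] w 17.6 t 44.45
shift tool [  1.3  -0.8 129.6]
world yaw diff 0.18  -> tool z turn -0.18 q6 -86.7
```

View pics/s20.png

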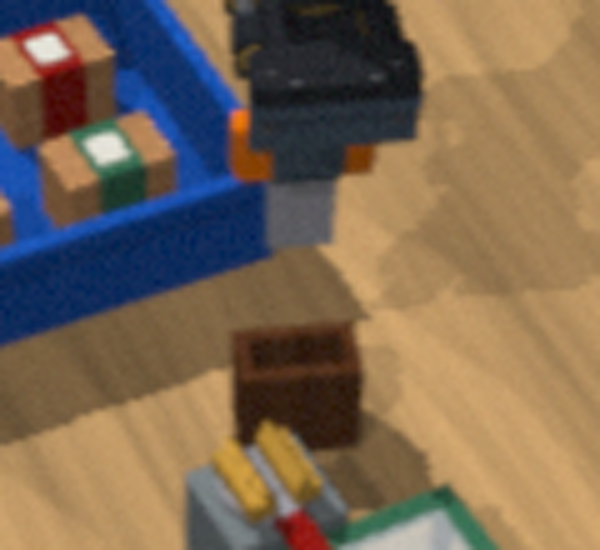

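View pics/w20.png

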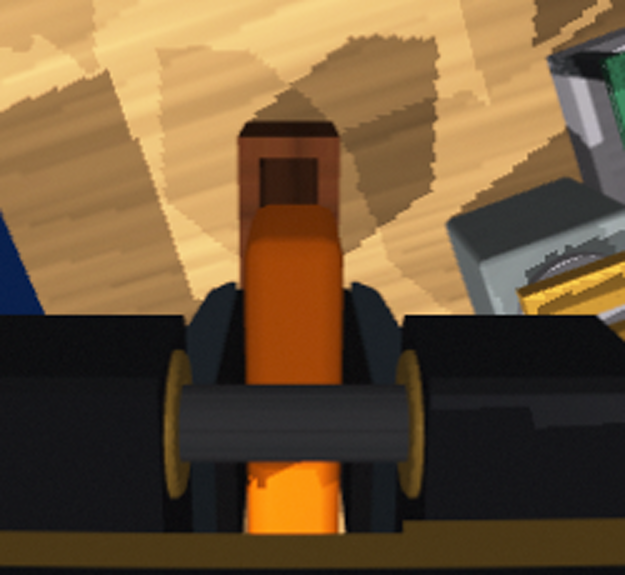

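```bash
python3 -m creep '[[1,1,-1,40,0,0,0],[1,0,0,40,0,0,0],[1,0,0,30,0,0,0],[1,0,0,10,0,0,0],[1,0,0,0,0,0,0]]';python3 -m creep '[[1,0,0,6,0,0,0],[1,0,0,2,0,0,0],[1,0,0,0,0,0,0]]'; python3 -c "
from h import *
rel([435.1,-94.8,65.7],163.2)"
```

```text
time_s: 45.08
ee_pos: [435.2, -95.4, 75.4]
ee_rot: [180.0, -0.0, 163.1]
force: [0.2, 0.4, -1.5]
gripper_width: 17.8
time_s: 45.45
ee_pos: [435.0, -95.8, 67.7]
ee_rot: [180.0, 0.0, 163.0]
force: [0.2, 0.2, -1.5]
gripper_width: 17.5
tcp [435.  -95.8  67.7] rot [1.7999e+02 4.0000e-02 1.6303e+02] force [ 0.2  0.2 -1.5] w 17.5 t 45.45
shift tool [0.2 1.  2. ]
world yaw diff 0.17  -> tool z turn -0.17 q6 -86.9
```

```bash
python3 -m creep '[[1,0,0,1,0,0,0],[1,0,0,1,0,0,0],[1,0,0,0,0,0,0]]'; python3 -m creep '[[0.6,0,0,0,0,0,0],[0.6,0,0,0,0,0,0],[0.6,0,0,0,0,0,0],[0.6,0,0,0,0,0,0]]';python3 -m creep '[[0.5,0,0,-30,0,0,0],[0.5,0,0,-40,0,0,0],[0.5,0,0,-60,0,0,0],[0.5,0,0,-60,0,0,0],[0.5,30,0,0,0,0,0]]';python3 -m creep '[[0.5,60,0,0,0,0,0],[0.5,0,0,0,0,0,0],[0.5,0,0,0,0,0,0]]'; python3 -c "
from h import *
s=grab_frame('scene');t=grab_frame('top');f=grab_frame('wrist')
save(s['frame'],'s21.png',(180,40,500,340),2)
save(f['frame'],'w21.png')
save(t['frame'],'t21.png',(150,80,510,300),2.1)
rel([435.1,-94.8,65.7],163.2)"
```

```text
time_s: 45.82
ee_pos: [435.0, -95.8, 65.7]
ee_rot: [180.0, 0.0, 163.0]
force: [-0.5, 0.1, 2.2]
gripper_width: 17.8
time_s: 46.32
ee_pos: [434.9, -95.7, 65.4]
ee_rot: [180.0, -0.0, 163.0]
force: [0.5, 0.1, 0.6]
gripper_width: 36.5
time_s: 46.95
ee_pos: [409.9, -87.9, 260.1]
ee_rot: [180.0, 0.7, 163.0]
force: [-0.5, 0.5, -0.8]
gripper_width: 45.2
time_s: 47.32
ee_pos: [349.3, -69.6, 255.8]
ee_rot: [180.0, 0.1, 163.0]
force: [0.1, 0.1, -0.0]
gripper_width: 45.6
tcp [349.8 -69.7 255.4] rot [1.8000e+02 1.0000e-02 1.6302e+02] force [ 0.6  0.8 -0.5] w 45.7 t 47.48
shift tool [-88.9   0.9 189.7]
world yaw diff 0.18  -> tool z turn -0.18 q6 -86.2
```

View pics/s21.png

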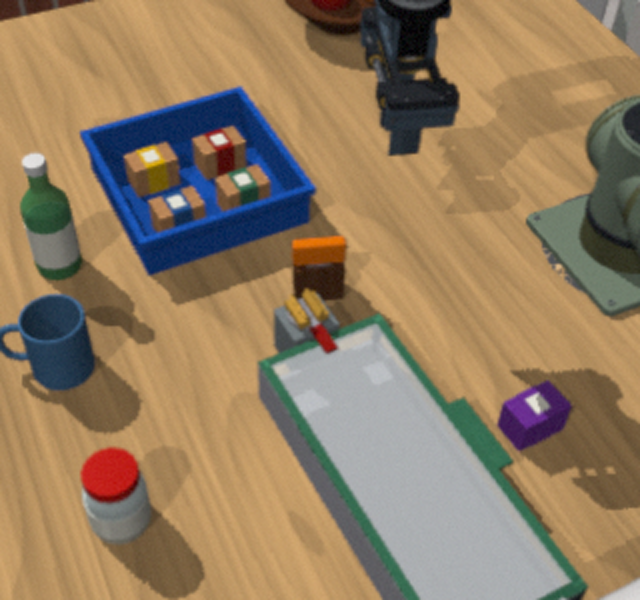

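View pics/t21.png

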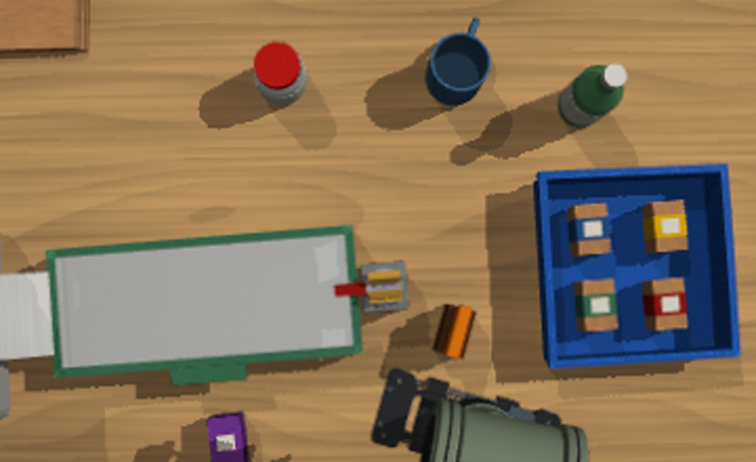

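View pics/w21.png

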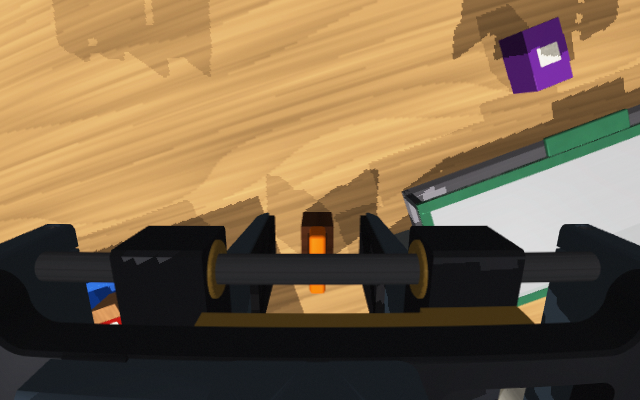

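```bash
python3 -c "
from h import *
t=grab_frame('top');save(t['frame'],'t22.png',(290,180,390,260),7)"
```

```text
(no output)
```

View pics/t22.png

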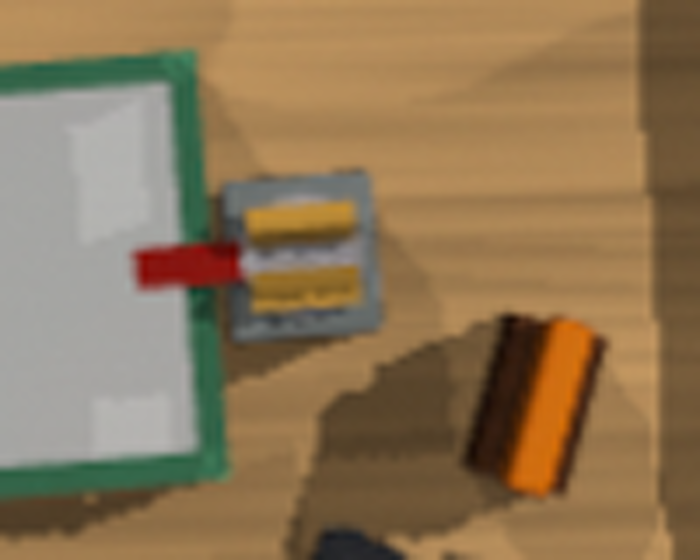

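```bash
python3 -c "
from workcell import job_done,state
print(job_done(), state()['time_s'])"
```

```text
the job is handed in; nothing more can be done
the job is handed in; nothing more can be done
```

The job is done and handed in at about 48 s of the 210 s allowed. `job_done()` gives no verdict, so the results below rest on my own checks.

**What I did:**
- I moved all four cartons (yellow, blue, red, green) from the tray into the tote.
- I pushed the lid down until it stopped, with the fingertips at 71.5 mm, which is the height of the shut lid's top.
- The cam started about 20° off its unlocked position. I turned it clockwise with the key until the torque rose to about 2 N m, which showed it had reached its stop.
- I put the key back in its stand and backed the arm away.

**One mistake, mended:** my first try at the blue carton lifted before the fingers had closed, so I went back empty and picked it up again. The carton had not moved.

**Last checks:**
- **Cartons:** the pictures show all four upright in the tote.
- **Lid and cam:** the lid is flat. The red tongue lies over it, parallel to the lid and lock post to within my reading error of 1–2°.
- **Key:** it stands upright in the stand and was released within about 1 mm of where I picked it up.
- **Bystanders:** the mug, soap bottle, jar and purple box look unmoved, though I did not measure them again.

No check failed. The only disagreement was in the machine's angle, which I measured at 2.4° in one view and about 4° in another.

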